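# Load, check-weigh and tray a steriliser carrier of sensor sleeves

## Task

Put every stainless sleeve that stands on the bench onto the white carrier, each flange down and fully home on a spindle of its own, shared out between the two ends so that the carrier will hang about level. Then hang the loaded carrier by its T-bar in both hooks of the spring scale, letting its weight down slowly, never dropping it; let go, and leave it alone until the pointer has stood still for a couple of seconds. Last, lift the carrier off and stand it flat in the steriliser tray with all its sleeves, leaving the other things on the bench where they are.

Things in the scene. Friction and masses are not known exactly. Their poses are not given: they have to be found in the camera images.
- carrier_foot (a point): The loose steriliser carrier, 0.3 kg empty: white base plate 136 x 200 x 10 mm with four upright white spindles (yellow cone tips) and a central white stem (34 mm along x, 12 mm along y) with a steel T-bar on top. This point: centre of the plate's underside; x along the T-bar (short side), y along the long side, z up.
- carrier_bar (a point): Centre of the carrier's T-bar, its handle, 175 mm above the carrier's underside: a round steel bar 14 mm in diameter and 130 mm long, along this point's x, with small yellow balls (20 mm) on its ends. Grip it here in the middle, across the bar and stem.
- spindle0 (a point): A carrier spindle (at -40, -75 mm in the carrier's x, y): 16 mm in diameter, standing 60 mm above the base plate, the last 12 mm a cone. This point lies on its axis, 27 mm above the plate's top (37 mm above the carrier's underside): the centre of a sleeve that is fully home lies here.
- spindle1 (a point): A carrier spindle (at +40, -75 mm in the carrier's x, y): 16 mm in diameter, standing 60 mm above the base plate, the last 12 mm a cone. This point lies on its axis, 27 mm above the plate's top (37 mm above the carrier's underside): the centre of a sleeve that is fully home lies here.
- spindle2 (a point): A carrier spindle (at -40, +75 mm in the carrier's x, y): 16 mm in diameter, standing 60 mm above the base plate, the last 12 mm a cone. This point lies on its axis, 27 mm above the plate's top (37 mm above the carrier's underside): the centre of a sleeve that is fully home lies here.
- spindle3 (a point): A carrier spindle (at +40, +75 mm in the carrier's x, y): 16 mm in diameter, standing 60 mm above the base plate, the last 12 mm a cone. This point lies on its axis, 27 mm above the plate's top (37 mm above the carrier's underside): the centre of a sleeve that is fully home lies here.
- sleeve0_mid (a point): A stainless sensor sleeve standing on the bench, flange down (may be absent): barrel 32 mm outside diameter with two black rings near the top, flange 46 mm in diameter and 6 mm thick at the bottom, 54 mm high overall, through-bore 22 mm, 0.11 kg. This point: its centre, half-way up (27 mm above its underside); z along its bore.
- sleeve1_mid (a point): A stainless sensor sleeve standing on the bench, flange down (may be absent): barrel 32 mm outside diameter with two black rings near the top, flange 46 mm in diameter and 6 mm thick at the bottom, 54 mm high overall, through-bore 22 mm, 0.11 kg. This point: its centre, half-way up (27 mm above its underside); z along its bore.
- sleeve2_mid (a point): A stainless sensor sleeve standing on the bench, flange down (may be absent): barrel 32 mm outside diameter with two black rings near the top, flange 46 mm in diameter and 6 mm thick at the bottom, 54 mm high overall, through-bore 22 mm, 0.11 kg. This point: its centre, half-way up (27 mm above its underside); z along its bore.
- sleeve3_mid (a point): A stainless sensor sleeve standing on the bench, flange down (may be absent): barrel 32 mm outside diameter with two black rings near the top, flange 46 mm in diameter and 6 mm thick at the bottom, 54 mm high overall, through-bore 22 mm, 0.11 kg. This point: its centre, half-way up (27 mm above its underside); z along its bore.
- scale_foot (a point): The spring scale, fixed: grey column (64 x 54 mm, 430 mm high) on a 200 x 170 x 10 mm base that reaches 90 mm from the column's axis to -y; red pointer on white graduated plates; a sprung carriage on the -y face bears the twin hook. This point: the column's axis at bench height; the hooks point to its -y.
- hook_seat (a point): Where the T-bar's centre lies when it hangs in both hooks, bar along this x; 275 mm above the bench unloaded, sinks with the hook. Two 8 mm prongs at x = -45 and +45 mm, V-shaped here, upturned in front (red balls). The T-bar must come in from -y over the balls, the load below the prongs. Column face 138 mm behind (+y).
- hook_tips (a point): Mid-way between the two red balls (11 mm) on the hooks' upturned front tips: 30 mm in front (-y) of the hook seat and 21 mm above it. Behind the seat the prongs rise gently to 13 mm above it, to a cross-piece 98 mm behind (+y).
- hook (a joint): How far the scale's hook (and pointer) has sunk, in m: 0 unloaded, at most 0.085. Spring 130 N/m (7.5 mm per 100 g), lightly damped: a loaded carrier sinks it 35 to 65 mm.
- tray_in (a point): The stainless steriliser tray, fixed on the bench: open, 196 (x) x 260 (y) mm outside, 35 mm high, walls and floor 4 mm. This point: centre of its inner floor, 4 mm above the bench; y along its long side.
- buffer1: Bystander: clear bottle, blue cap, 60 mm diameter, 130 mm high. Origin: centre of underside.
- buffer2: Bystander: amber bottle, red cap, 60 mm diameter, 130 mm high. Origin: centre of underside.
- jar: Bystander: white jar with yellow lid, 56 mm diameter, 70 mm high. Origin: centre of underside.
- cap: Bystander: yellow protective cap, 24 mm diameter, 34 mm high. Origin: centre of underside.
- nut: Bystander: black six-sided gland nut, 40 mm across corners, 18 mm high. Origin: centre of underside.
- spanner: Bystander: steel spanner, 170 mm long, lying along its x. Origin: centre of underside.
- beaker: Bystander: glass beaker, 68 mm diameter, 90 mm high. Origin: centre of underside.
There are look-alikes about, which are no part of the job. Leave any pink look-alike of the part that bears carrier_foot alone.

How it is judged:
On the way, in this order (a step that is already met when the one before it is completed fails the run):
1. every sleeve is fully home on a spindle while the carrier stands on the bench ((distance between sleeve0_mid and spindle0 below 0.008 m or distance between sleeve0_mid and spindle1 below 0.008 m or distance between sleeve0_mid and spindle2 below 0.008 m or distance between sleeve0_mid and spindle3 below 0.008 m) and (distance between sleeve1_mid and spindle0 below 0.008 m or distance between sleeve1_mid and spindle1 below 0.008 m or distance between sleeve1_mid and spindle2 below 0.008 m or distance between sleeve1_mid and spindle3 below 0.008 m) and (distance between sleeve2_mid and spindle0 below 0.008 m or distance between sleeve2_mid and spindle1 below 0.008 m or distance between sleeve2_mid and spindle2 below 0.008 m or distance between sleeve2_mid and spindle3 below 0.008 m) and (distance between sleeve3_mid and spindle0 below 0.008 m or distance between sleeve3_mid and spindle1 below 0.008 m or distance between sleeve3_mid and spindle2 below 0.008 m or distance between sleeve3_mid and spindle3 below 0.008 m) and height (world z) of carrier_foot below 0.01 m), for 0.2 s.
2. the loaded carrier hangs freely in both hooks, about level, with all its sleeves, let go, and the pointer has settled ((distance between sleeve0_mid and spindle0 below 0.008 m or distance between sleeve0_mid and spindle1 below 0.008 m or distance between sleeve0_mid and spindle2 below 0.008 m or distance between sleeve0_mid and spindle3 below 0.008 m) and (distance between sleeve1_mid and spindle0 below 0.008 m or distance between sleeve1_mid and spindle1 below 0.008 m or distance between sleeve1_mid and spindle2 below 0.008 m or distance between sleeve1_mid and spindle3 below 0.008 m) and (distance between sleeve2_mid and spindle0 below 0.008 m or distance between sleeve2_mid and spindle1 below 0.008 m or distance between sleeve2_mid and spindle2 below 0.008 m or distance between sleeve2_mid and spindle3 below 0.008 m) and (distance between sleeve3_mid and spindle0 below 0.008 m or distance between sleeve3_mid and spindle1 below 0.008 m or distance between sleeve3_mid and spindle2 below 0.008 m or distance between sleeve3_mid and spindle3 below 0.008 m) and contact force between each of the fingers, the arm and carrier below 0.05 N and distance between carrier_bar and hook_seat below 0.012 m and value of joint hook above 0.025 m and velocity of joint hook between -0.01 and 0.01 m/s and linear speed of carrier below 0.015 m/s and angular speed of carrier below 0.12 rad/s and angle between carrier_bar's own z axis and vertical below 0.16 rad), for 2 s.
At the end, for the whole second after the job is handed in: The carrier stands flat on the tray's floor (within 6 mm in height and 0.05 rad of upright), inside its walls, let go and at rest, every sleeve within 8 mm of the home point of a spindle, and the scale's hook is back within 6 mm of its unloaded place ((distance between sleeve0_mid and spindle0 below 0.008 m or distance between sleeve0_mid and spindle1 below 0.008 m or distance between sleeve0_mid and spindle2 below 0.008 m or distance between sleeve0_mid and spindle3 below 0.008 m) and (distance between sleeve1_mid and spindle0 below 0.008 m or distance between sleeve1_mid and spindle1 below 0.008 m or distance between sleeve1_mid and spindle2 below 0.008 m or distance between sleeve1_mid and spindle3 below 0.008 m) and (distance between sleeve2_mid and spindle0 below 0.008 m or distance between sleeve2_mid and spindle1 below 0.008 m or distance between sleeve2_mid and spindle2 below 0.008 m or distance between sleeve2_mid and spindle3 below 0.008 m) and (distance between sleeve3_mid and spindle0 below 0.008 m or distance between sleeve3_mid and spindle1 below 0.008 m or distance between sleeve3_mid and spindle2 below 0.008 m or distance between sleeve3_mid and spindle3 below 0.008 m) and contact force between each of the fingers, the arm and carrier below 0.05 N and z of carrier_foot in the frame of tray_in between -0.004 and 0.006 m and x of carrier_foot in the frame of tray_in between -0.045 and 0.045 m and y of carrier_foot in the frame of tray_in between -0.05 and 0.05 m and angle between carrier_bar's own z axis and vertical below 0.05 rad and linear speed of carrier below 0.01 m/s and value of joint hook below 0.006 m); the robot touches nothing.
It fails at once if the load is dropped onto the scale (the hook sinks faster than 0.2 m/s) (velocity of joint hook above 0.2 m/s).
It fails at once if a bystander is knocked more than 40 mm from its place (distance of any of buffer1, buffer2, jar, cap, nut, spanner, beaker from where it was at the start of the episode above 0.04 m).
Of sleeve0, sleeve1, sleeve2, sleeve3 only 2 to 4 are there at a start; the rules pass over those that are not, and their reading is None.
At some moment in a run one of sleeve0, sleeve1, sleeve2, sleeve3 may be knocked a few centimetres aside while the robot is not near it.
It also fails if it takes over 210 s, if anything falls off the work surface, if the arm or the gripper's body presses on something with over 40 N, if the wrist force passes 120 N, or if a joint passes its speed limit or range.

## Robot

A 7-joint arm with a two-finger parallel gripper is mounted at the origin on the work surface. World frame = base frame: x ahead of the robot, y to its left, z up, the work surface at z = 0. Lengths are in m, angles in rad, forces in N, time in s.
With the tool pointing down it reaches from about 0.4 to 0.85 m from the base axis. Payload 4.5 kg.
Tool frame: the origin (TCP) lies midway between the tips of the shut fingers; the grasp point (between the pads) lies 19 mm behind it; z points along the fingers, y is the direction in which the jaws open and shut (so a half turn about z gives the same grasp; the last joint's range is limited). The gripper opens to 88 mm and grips with 3 to 60 N. Pads are 18 mm wide; open, the fingers measure 123 mm over their backs; the gripper's body (75 mm by 187 mm) begins 45 mm behind the grasp point.
Start: joints at [1.353, 0.689, -0.195, 1.565, 0.157, 0.902, -0.215], TCP at [0.156, -0.605, 0.239] pointing down, gripper open.
Joint ranges: [-3.01, 3.01], [-0.46, 2.08], [-1.47, 1.51], [0.13, 2.56], [-1, 4.14], [0.04, 2.09], [-2.66, 2.66]. Speed limits (rad/s): [2.57, 2.57, 3.14, 3.14, 3.14, 3.14, 3.14].

## Interface

Orientations are given as a unit quaternion [x, y, z, w].
In Python, from plant import r gives the robot as it stands. The module is installed in compiled form; this text tells all that it offers.
- The arm moves only by the tool carry_out, never from a script. Its argument "commands" is a list of rows, each a list of 6 numbers: the shift along the tool's x, y, z in m, then the turn, a rotation vector about the tool's x, y, z in degrees. In form: [[dx, dy, dz, wx, wy, wz], ...]. A call has 1 to 12 rows; each row is the pose to reach, as a shift and turn from the pose commanded when the call began, along the tool's axes at that moment; what a row does not reach only later rows make up. A row lasts 1/10 s, in which the tool goes at most 50 mm and 8.59 degrees, less where a joint would pass 70% of its speed; a pose out of reach is approached as far as the arm can. A call with a gripper value outside its range is refused whole. "fingers" is the closure in counts, from 0 (fully open) to 255 (shut), set as the call begins (left out, the last holds). The fingers move at their own pace and stop on an object; "grip_force" is the grip in N (left out, the last holds). Time passes only in rows, so rows that repeat a pose let the fingers close. It gives the time, the measured TCP pose, the force and the opening at its end, in the units of the state.
- r.get_state(): the state, without advancing time (a new reading comes with each control period).
- r.snapshot(name): name is "scene" or "top"; returns a dict with "img" (420x560x3 uint8, blue, green, red), "intrinsics" (3x3 intrinsics, pixels), "k1" (the pictures are not rectified: a ray, as slopes to the right and down, at radius r is drawn at 1 + k1 r^2 times it, then the intrinsics apply), "extrinsics" (4x4, takes a point from camera to world coordinates). Camera axes: x right, y down, z forward; pixel columns grow to the right and rows downward; lengths in m; the calibration is good to about 2 mm. A picture is of the moment at which its call begins. There is no depth.
- r.finish_job(): hands the job in, once; it reports no verdict.
Trained networks look in a picture, given as the dict that the camera call returned (one of the last four; its "shot" number tells which), for a name from the list of things; names that differ only in an ending like _2 or _b are one class to them, and where a whole thing is asked for, a point or a joint stands for the part that bears it (a point fixed in the world has none). Each returns a list of dicts, best first, with "p" (0 to 1); they miss things now and then, are a little off and sometimes report something else, mostly with a low value. They report only what shows in the picture. A call takes as long as a camera call. They do not tell look-alikes from the thing itself.
- r.spot_in(picture, label): "xyz" ([x, y, z] in m, in world coordinates, good to about 4 mm: the middle of the surface that is visible of it).
- r.spot_point(picture, label): "xyz" ([x, y, z] in m, in world coordinates, good to about 4 mm: a listed point, or the origin of a listed thing).
The state is a dict: "clock": time; "q": joint angles; "qd": joint speeds; "joint_torque": joint torques, N m; "tool_pos": TCP position; "eef_rot": TCP orientation; "contact_force": force on the tool from outside, world axes, zero at the start; "moment": the same for the moment, N m; "opening": opening from 0.0 (shut) to 1.0 (fully open).
Only numpy, scipy, OpenCV 4.12 (cv2) and the standard library are available. Lean on these libraries where they do the work, as an engineer would, in place of code of your own. Each camera call takes 0.05 s, during which the arm holds its last target.

## Working session

There is one attempt and no reset: what is moved stays moved. The work goes in short steps, Python scripts to look and compute and a tool call to move; the robot and the scene stay as the last step left them, time stands still between calls to the robot, and variables do not carry over. Pictures are saved under pics/ and viewed, and the job is handed in when it is done.

Besides the shell and the picture viewer there is one more tool, called in YAML: its name, and indented under it one key for each argument. carry_out: Moves the arm, as the interface text tells. Its arguments: {"type":"object","properties":{"commands":{"type":"array","items":{"type":"array","items":{"type":"number"}}},"fingers":{"type":"number"},"grip_force":{"type":"number"}},"required":["commands"]}

```bash
mkdir -p pics; cat > h.py <<'E'
import numpy as np, cv2
from scipy.spatial.transform import Rotation as R
from plant import r
def proj(s,P):
    T=np.linalg.inv(np.array(s["extrinsics"]));P=np.atleast_2d(P)
    c=P@T[:3,:3].T+T[:3,3];u=c[:,:2]/c[:,2:]
    u=u*(1+s["k1"]*(u**2).sum(1,keepdims=True));K=np.array(s["intrinsics"])
    return u@K[:2,:2].T+K[:2,2]
def ray(s,px):
    K=np.array(s["intrinsics"]);d=(np.array(px,float)-K[:2,2])/np.array([K[0,0],K[1,1]]);u=d.copy()
    for _ in range(30):u=d/(1+s["k1"]*(u@u))
    E=np.array(s["extrinsics"]);return E[:3,3],E[:3,:3]@np.r_[u,1]
def atz(s,px,z):
    o,d=ray(s,px);return o+d*(z-o[2])/d[2]
def st():
    s=r.get_state();print("t",round(s["clock"],2),"tcp",np.round(s["tool_pos"],4),"rot",np.round(s["eef_rot"],4),"F",np.round(s["contact_force"],2),"op",round(s["opening"],3));return s
def rel(target,yaw=None,s=None):
    """tool-frame shift to a world target; yaw= world angle (deg) of desired tool y axis"""
    s=s or r.get_state();q=R.from_quat(s["eef_rot"])
    d=q.inv().apply(np.array(target)-np.array(s["tool_pos"]))
    return d
E
cat > a.py <<'E'
from h import *
s=st();print(R.from_quat(s["eef_rot"]).as_matrix().round(3))
for n in ["scene","top"]:
    p=r.snapshot(n);cv2.imwrite(f"pics/{n}0.png",p["img"]);print(n,p["k1"],np.round(p["extrinsics"],3).tolist())
    for l in ["carrier_foot","carrier_bar","spindle0","spindle1","spindle2","spindle3","sleeve0_mid","scale_foot","hook_seat","hook_tips","tray_in","buffer1","buffer2","jar","cap","nut","spanner","beaker"]:
        print(l,[(np.round(d["xyz"],3).tolist(),round(d["p"],2)) for d in r.spot_point(p,l)])
E
python3 a.py
```

```text
t 0.0 tcp [ 0.1555 -0.6047  0.2379] rot [ 9.921e-01  1.256e-01 -2.000e-04 -9.000e-04] F [ 0.35 -0.39 -0.72] op 1.0
[[ 0.968  0.249 -0.001]
 [ 0.249 -0.968  0.002]
 [-0.    -0.002 -1.   ]]
scene -0.1219057533235563 [[0.553, 0.458, -0.696, 1.18], [0.833, -0.32, 0.451, -0.418], [-0.016, -0.83, -0.558, 0.73], [0.0, 0.0, 0.0, 1.0]]
carrier_foot [([0.499, -0.038, 0.001], 0.74), ([0.223, 0.376, 0.003], 0.6)]
carrier_bar [([0.496, -0.038, 0.174], 0.95), ([0.327, -0.234, -0.001], 0.56)]
spindle0 [([0.531, -0.113, 0.036], 0.85), ([0.3, 0.412, 0.038], 0.8), ([0.453, -0.109, 0.042], 0.78), ([0.233, 0.456, 0.037], 0.76), ([0.213, 0.291, 0.037], 0.67), ([0.497, -0.038, 0.175], 0.66), ([0.463, 0.04, 0.036], 0.62), ([0.541, 0.03, 0.034], 0.62)]
spindle1 [([0.531, -0.113, 0.036], 0.85), ([0.3, 0.412, 0.038], 0.8), ([0.453, -0.109, 0.042], 0.78), ([0.233, 0.456, 0.037], 0.76), ([0.213, 0.291, 0.037], 0.67), ([0.497, -0.038, 0.175], 0.66), ([0.463, 0.04, 0.036], 0.62), ([0.541, 0.03, 0.034], 0.62)]
spindle2 [([0.531, -0.113, 0.036], 0.85), ([0.3, 0.412, 0.038], 0.8), ([0.453, -0.109, 0.042], 0.78), ([0
[... 2560 characters left out ...]
]
sleeve0_mid [([0.66, -0.144, 0.027], 0.47), ([0.766, -0.107, 0.0], 0.39)]
scale_foot [([0.506, 0.394, 0.003], 0.63)]
hook_seat [([0.511, 0.227, 0.273], 0.89)]
hook_tips [([0.512, 0.199, 0.296], 0.57)]
tray_in [([0.508, -0.334, 0.005], 0.68)]
buffer1 [([0.303, -0.36, 0.002], 0.65), ([0.718, -0.253, 0.003], 0.63)]
buffer2 [([0.303, -0.36, 0.002], 0.65), ([0.718, -0.253, 0.003], 0.63)]
jar [([0.732, 0.282, 0.002], 0.51)]
cap [([0.765, 0.034, -0.001], 0.55)]
nut [([0.338, 0.181, 0.003], 0.54), ([0.532, -0.114, 0.036], 0.53), ([0.769, -0.108, 0.002], 0.45), ([0.511, 0.196, 0.296], 0.24), ([0.306, -0.363, 0.0], 0.23)]
spanner [([0.341, 0.179, 0.001], 0.51)]
beaker [([0.327, -0.23, 0.001], 0.81)]
```

View pics/scene0.png

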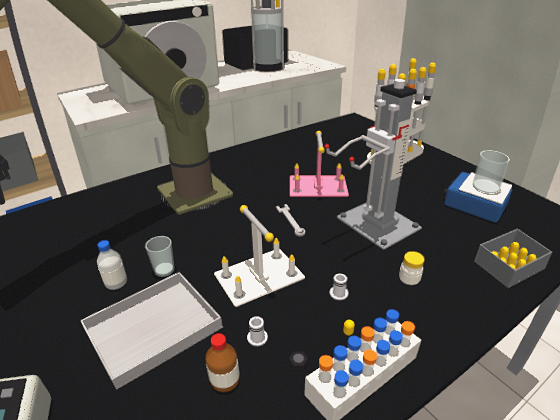

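View pics/top0.png

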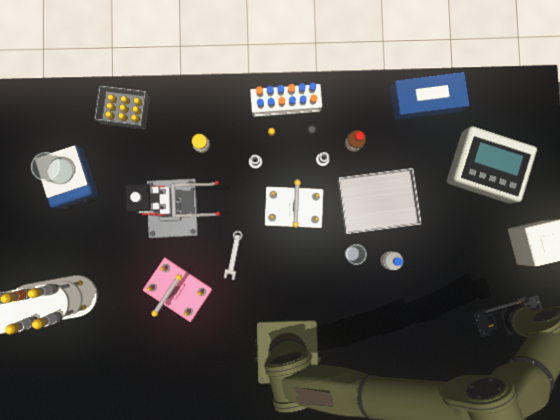

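Two sleeves are visible, at scene (257,331) and (340,287), which is top (323,158) and (255,161). The white carrier is at scene (260,275), top (295,207). The pink look-alike at scene (318,186) is to be left alone. I'll refine with crops and projected checks.

```bash
cat > b.py <<'E'
from h import *
import itertools
ps={n:r.snapshot(n) for n in ["top","scene"]}
for n,p in ps.items():
    for l in ["sleeve0_mid","sleeve1_mid"]:
        print(n,l,"in",[(np.round(d["xyz"],3).tolist(),round(d["p"],2)) for d in r.spot_in(p,l)],"pt",[(np.round(d["xyz"],3).tolist(),round(d["p"],2)) for d in r.spot_point(p,l)])
p=ps["top"];c=p["img"][130:250,130:350];cv2.imwrite("pics/topc.png",cv2.resize(c,None,fx=3.6,fy=3.6,interpolation=cv2.INTER_CUBIC))
p=ps["scene"];c=p["img"][195:355,205:365];cv2.imwrite("pics/scc.png",cv2.resize(c,None,fx=3.7,fy=3.7,interpolation=cv2.INTER_CUBIC))
for n,p in ps.items():
    hsv=cv2.cvtColor(p["img"],cv2.COLOR_BGR2HSV)
    for nm,lo,hi in [("yel",(18,120,90),(35,255,255)),("red",(0,150,90),(6,255,255)),("red2",(174,150,90),(180,255,255))]:
        k,_,sta,cen=cv2.connectedComponentsWithStats(cv2.inRange(hsv,lo,hi))
        print(n,nm,[(np.round(cen[i],1).tolist(),int(sta[i,4])) for i in range(1,k) if 3<=sta[i,4]<400])
E
python3 b.py
```

```text
top sleeve0_mid in [([0.658, -0.139, 0.018], 0.59)] pt [([0.301, -0.36, 0.0], 0.67), ([0.664, -0.147, 0.025], 0.51)]
top sleeve1_mid in [] pt [([0.494, -0.038, 0.174], 0.65), ([0.663, 0.095, 0.029], 0.56), ([0.511, 0.197, 0.296], 0.34)]
scene sleeve0_mid in [([0.677, -0.148, 0.03], 0.87)] pt [([0.666, -0.142, 0.026], 0.77), ([0.729, 0.28, -0.0], 0.67), ([0.511, 0.23, 0.276], 0.32)]
scene sleeve1_mid in [] pt [([0.335, 0.177, -0.002], 0.67), ([0.66, 0.09, 0.027], 0.59), ([0.715, -0.256, 0.001], 0.27)]
top yel [([110.2, 106.6], 156), ([123.1, 108.2], 155), ([135.9, 109.7], 148), ([271.0, 131.2], 49), ([198.8, 140.6], 193), ([297.1, 181.8], 35), ([273.0, 193.0], 9), ([316.7, 195.1], 9), ([271.6, 216.4], 13), ([315.5, 218.5], 12), ([295.0, 224.5], 26), ([162.2, 268.3], 9), ([178.0, 276.9], 20), ([79.8, 282.2], 12), ([148.6, 288.2], 12), ([33.6, 292.6], 101), ([7.0, 297.3], 119), ([199.4, 293.1], 11), ([83.6, 306.7], 12), ([153.8, 313.3], 34), ([186.0, 313.0], 9), ([38.3, 323.2], 119), ([11.6, 328.6], 112), ([490.5, 325.5], 6)]
top red [([359.3, 135.4], 74), ([216.5, 182.3], 14), ([217.7, 213.1], 16), ([144.0, 213.7], 9), ([154.1, 213.9], 15)]
top red2 []
scene yel [([277.2, 3.2], 23), ([412.3, 69.0], 141), ([431.7, 67.4], 69), ([392.3, 69.3], 68), ([422.0, 72.2], 72), ([381.1, 74.2], 70), ([401.9, 76.1], 40), ([318.5, 131.7], 16), ([419.3, 142.4], 23), ([321.2, 149.5], 31), ([409.6, 148.8], 22), ([371.3, 151.3], 9), ([296.4, 165.5], 17), ([338.7, 165.2], 16), ([296.8, 176.9], 11), ([341.2, 176.2], 13), ([242.8, 207.6], 34), ([269.1, 236.6], 68), ([275.7, 240.8], 25), ([413.5, 259.2], 297), ([291.3, 257.7], 30), ([224.1, 259.5], 33), ([237.6, 278.9], 27), ([348.5, 326.9], 147)]
scene red [([399.7, 132.7], 52), ([372.0, 126.2], 5), ([326.6, 145.4], 15), ([351.1, 158.4], 20), ([218.1, 341.2], 221)]
scene red2 []
```

View pics/topc.png

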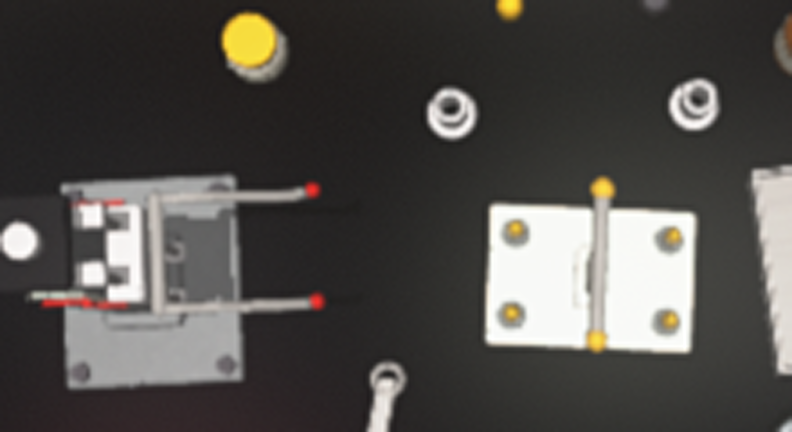

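View pics/scc.png

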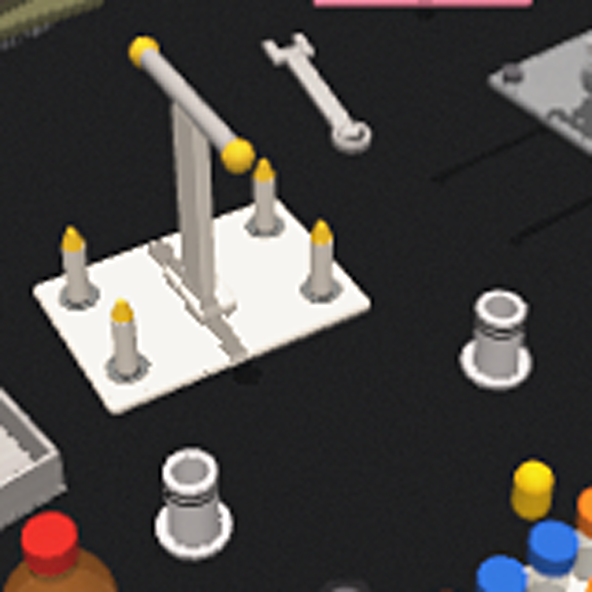

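The crops confirm the white carrier (plate clear of pink) and two sleeves standing flange down. Next I'll fit the poses.

```bash
cat > c.py <<'E'
from h import *
from scipy.optimize import least_squares
T=r.snapshot("top");S=r.snapshot("scene")
P=[(-75+4,0,175),(0,0,0)]
mod=np.array([[-.065,0,.175],[.065,0,.175],[-.04,-.075,.064],[.04,-.075,.064],[-.04,.075,.064],[.04,.075,.064]])
# top: left = +y, up = +x
to=[[295,224.5],[297.1,181.8],[315.5,218.5],[316.7,195.1],[271.6,216.4],[273,193]]
so=[[242.8,207.6],[269.1,236.6],[224.1,259.5],[237.6,278.9],[275.7,240.8],[291.3,257.7]]
def W(v,m):
    c,s=np.cos(v[2]),np.sin(v[2]);return m@np.array([[c,s,0],[-s,c,0],[0,0,1]])+[v[0],v[1],0]
def res(v,off=None):
    w=W(v,mod);return np.r_[(proj(T,w)-to).ravel()*1.0,(proj(S,w)-so).ravel()*.6]
f=least_squares(res,[.5,-.037,-.05],loss="soft_l1");print("carrier",f.x[:2].round(4),np.degrees(f.x[2]).round(2),f.fun.reshape(-1,2).round(1).tolist())
ft=least_squares(lambda v:res(v)[:12],f.x);print(" top only",ft.x.round(4));fs=least_squares(lambda v:res(v)[12:],f.x);print(" scene only",fs.x.round(4))
print("spindles",W(f.x,mod[2:]).round(4).tolist())
def tri(a,b):
    (o1,d1),(o2,d2)=ray(T,a),ray(S,b);A=np.zeros((3,3));y=np.zeros(3)
    for o,d in((o1,d1),(o2,d2)):
        d=d/np.linalg.norm(d);M=np.eye(3)-np.outer(d,d);A+=M;y+=M@o
    x=np.linalg.solve(A,y);return x.round(4)
print("hookR",tri([216.5,182.3],[351.1,158.4]),"hookL",tri([217.7,213.1],[326.6,145.4]))
# sleeves
for n,a,b in [("A",[324.2,157],[205+190/3.7,195+472/3.7]),("B",[255,159.2],[205+500/3.7,195+308/3.7])]:
    print(n,tri(a,b),atz(T,a,.054).round(4),atz(S,b,.054).round(4))
for n,b in [("A",[205+194/3.7,195+522/3.7]),("B",[205+496/3.7,195+358/3.7])]:print("flange",n,atz(S,b,.006).round(4))
for n,a in [("A",[130+693/3.6,130+105/3.6]),("B",[130+452/3.6,130+113/3.6])]:print("flange top",n,atz(T,a,.006).round(4))
E
python3 c.py
```

```text
carrier [ 0.496  -0.0378] -4.24 [[0.1, -1.0], [-0.3, 0.7], [0.3, -0.3], [0.0, -0.4], [-0.0, -0.2], [-0.4, -0.3], [0.4, 0.7], [-0.5, -0.2], [-0.3, -0.6], [-0.4, -0.8], [-0.1, -0.5], [-0.2, -0.5]]
 top only [ 0.4953 -0.038  -0.079 ]
 scene only [ 0.4983 -0.0383 -0.0618]
spindles [[0.4506, -0.1097, 0.064], [0.5304, -0.1156, 0.064], [0.4617, 0.0399, 0.064], [0.5415, 0.034, 0.064]]
hookR [0.5538 0.1984 0.2973] hookL [0.4641 0.1969 0.2975]
A [ 0.6626 -0.1451  0.0498] [ 0.6607 -0.1467  0.054 ] [ 0.667  -0.1447  0.054 ]
B [0.6612 0.0926 0.0513] [0.6596 0.0912 0.054 ] [0.6641 0.0922 0.054 ]
flange A [ 0.6651 -0.1434  0.006 ]
flange B [0.6629 0.0945 0.006 ]
flange top A [ 0.6614 -0.1461  0.006 ]
flange top B [0.6599 0.0907 0.006 ]
```

```bash
cat >> h.py <<'E'
def go(target,yaw):
    """print tool-frame shift/turn to reach world target, tool down, tool y axis at world yaw deg"""
    s=st();q=R.from_quat(s["eef_rot"]);y=np.radians(yaw)
    ya=np.array([np.cos(y),np.sin(y),0]);z=np.array([0,0,-1.]);x=np.cross(ya,z)
    g=R.from_matrix(np.c_[x,ya,z]);d=q.inv().apply(np.array(target)-s["tool_pos"]);w=np.degrees((q.inv()*g).as_rotvec())
    print("SHIFT",d.round(4),"TURN",w.round(2),"q",np.round(s["q"],2));return d,w
E
python3 -c "
from h import *
go([.6625,-.145,.2],-4.2)"
```

```text
t 2.5 tcp [ 0.1557 -0.6053  0.2387] rot [0.9921 0.1256 0.     0.    ] F [-0.91  0.46  0.82] op 0.999
SHIFT [ 0.6055 -0.3195  0.0387] TURN [  0.     0.   -71.37] q [ 1.35  0.69 -0.19  1.57  0.16  0.9  -0.22]
```

carry_out:
  commands:
    - [0.6055,-0.3195,0.0387,0,0,-71.4]
    - [0.6055,-0.3195,0.0387,0,0,-71.4]
    - [0.6055,-0.3195,0.0387,0,0,-71.4]
    - [0.6055,-0.3195,0.0387,0,0,-71.4]
    - [0.6055,-0.3195,0.0387,0,0,-71.4]
    - [0.6055,-0.3195,0.0387,0,0,-71.4]
    - [0.6055,-0.3195,0.0387,0,0,-71.4]
    - [0.6055,-0.3195,0.0387,0,0,-71.4]
    - [0.6055,-0.3195,0.0387,0,0,-71.4]
    - [0.6055,-0.3195,0.0387,0,0,-71.4]
    - [0.6055,-0.3195,0.0387,0,0,-71.4]
    - [0.6055,-0.3195,0.0387,0,0,-71.4]
  fingers: 0
  grip_force: 20

```text
clock: 3.7
tool_pos: [0.6005, -0.2013, 0.2048]
eef_rot: [0.732, 0.681, -0.0, 0.0]
contact_force: [0.1, -1.5, 0.6]
opening: 1.001
```

```bash
python3 -c "
from h import *
go([.6625,-.145,.12],-4.2)
p=r.snapshot('top');cv2.imwrite('pics/t1.png',p['img'])"
```

```text
t 3.7 tcp [ 0.6005 -0.2013  0.2048] rot [ 7.325e-01  6.808e-01 -1.000e-04  2.000e-04] F [ 0.11 -1.53  0.58] op 1.001
SHIFT [0.0607 0.0577 0.0848] TURN [0.01 0.03 0.02] q [ 0.5   0.77 -0.47  1.57  0.41  0.91 -0.18]
```

View pics/t1.png

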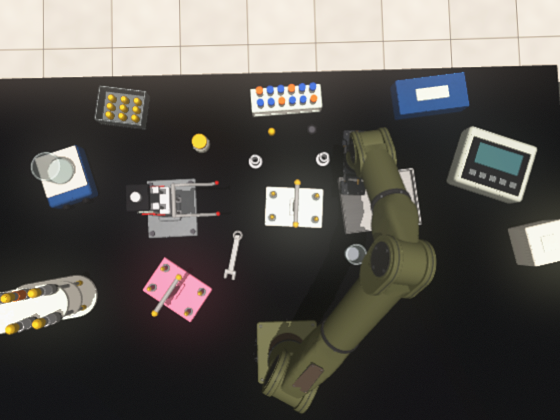

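With the arm moved, the area it covered holds no sleeve, so there are two in all, still at top (323,158) and (255,161).

carry_out:
  commands:
    - [0.0607,0.0577,0.04,0,0,0]
    - [0.0607,0.0577,0.085,0,0,0]
    - [0.0607,0.0577,0.085,0,0,0]
    - [0.0607,0.0577,0.085,0,0,0]
    - [0.0607,0.0577,0.085,0,0,0]
    - [0.0607,0.0577,0.085,0,0,0]

```text
clock: 4.35
tool_pos: [0.6615, -0.1481, 0.1216]
eef_rot: [0.733, 0.68, 0.0, 0.001]
contact_force: [-0.2, -0.1, -0.5]
opening: 1.001
```

```bash
python3 -c "
from h import *
go([.6625,-.145,.024],-4.2)
p=r.snapshot('scene');cv2.imwrite('pics/s1.png',cv2.resize(p['img'][200:400,150:400],None,fx=3,fy=3))"
```

```text
t 4.35 tcp [ 0.6615 -0.1481  0.1216] rot [7.331e-01 6.802e-01 3.000e-04 1.300e-03] F [-0.24 -0.14 -0.53] op 1.001
SHIFT [0.0033 0.0005 0.0976] TURN [ 0.14  0.08 -0.09] q [ 0.36  0.92 -0.42  1.48  0.45  0.83 -0.29]
```

View pics/s1.png

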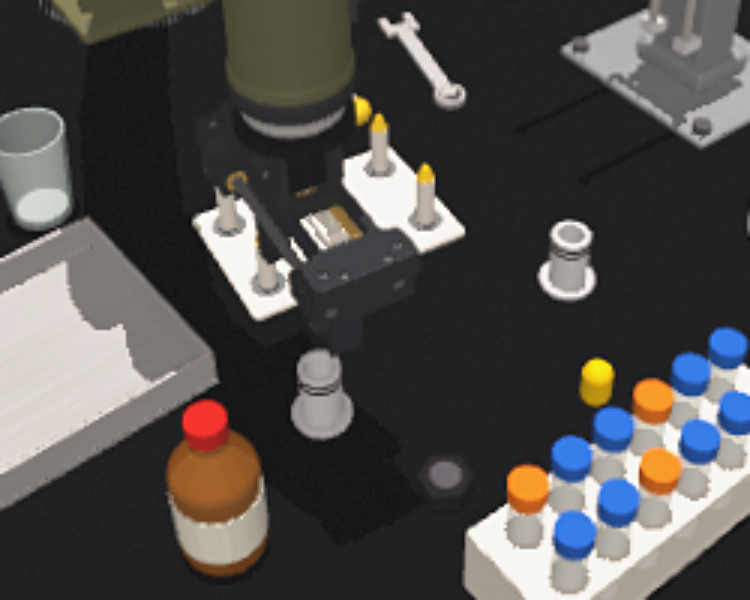

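carry_out:
  commands:
    - [0,0,0,0,0,0]
    - [0,0,0.03,0,0,0]
    - [0,0,0.06,0,0,0]
    - [0,0,0.08,0,0,0]
    - [0,0,0.096,0,0,0]
    - [0,0,0.096,0,0,0]
    - [0,0,0.096,0,0,0]

```text
clock: 5.1
tool_pos: [0.6617, -0.1464, 0.0247]
eef_rot: [0.732, 0.681, 0.0, 0.0]
contact_force: [0.0, 0.0, 0.7]
opening: 0.999
```

```bash
python3 -c "
from h import *
go([.6625,-.145,.024],-4.2)
p=r.snapshot('scene');cv2.imwrite('pics/s2.png',cv2.resize(p['img'][270:370,190:340],None,fx=5,fy=5))"
```

```text
t 5.1 tcp [ 0.6617 -0.1464  0.0247] rot [7.325e-01 6.808e-01 4.000e-04 5.000e-04] F [0.02 0.02 0.74] op 0.999
SHIFT [0.0015 0.0007 0.0007] TURN [0.07 0.   0.01] q [ 0.33  1.05 -0.36  1.51  0.51  0.68 -0.34]
```

View pics/s2.png

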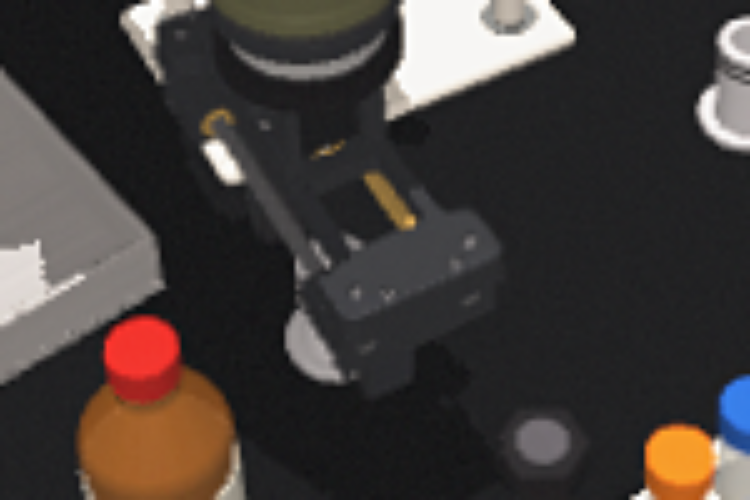

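carry_out:
  commands:
    - [0,0,0,0,0,0]
    - [0,0,0,0,0,0]
    - [0,0,0,0,0,0]
    - [0,0,0,0,0,0]
    - [0,0,0,0,0,0]
    - [0,0,0,0,0,0]
    - [0,0,0,0,0,0]
    - [0,0,0,0,0,0]
    - [0,0,0,0,0,0]
  fingers: 255
  grip_force: 20

```text
clock: 6.05
tool_pos: [0.6614, -0.1462, 0.0239]
eef_rot: [0.732, 0.681, 0.0, 0.0]
contact_force: [-0.2, 0.2, -0.4]
opening: 0.356
```

carry_out:
  commands:
    - [0,0,-0.03,0,0,0]
    - [0,0,-0.07,0,0,0]
    - [0,0,-0.106,0,0,0]
    - [0,0,-0.106,0,0,0]
    - [0,0,-0.106,0,0,0]
    - [0,0,-0.106,0,0,0]

```text
clock: 6.65
tool_pos: [0.6597, -0.1464, 0.1282]
eef_rot: [0.732, 0.681, -0.001, -0.001]
contact_force: [-0.5, -0.6, -1.2]
opening: 0.352
```

```bash
python3 -c "
from h import *
go([.5304,-.1156,.13],-4.2)
p=r.snapshot('scene');cv2.imwrite('pics/s3.png',cv2.resize(p['img'][200:360,190:350],None,fx=3.7,fy=3.7))
p=r.snapshot('top');cv2.imwrite('pics/t3.png',cv2.resize(p['img'][130:230,230:380],None,fx=5,fy=5))"
```

```text
t 6.65 tcp [ 0.6597 -0.1464  0.1282] rot [ 0.7323  0.6809 -0.0013 -0.0011] F [-0.48 -0.57 -1.25] op 0.352
SHIFT [ 0.0213 -0.1312 -0.0014] TURN [-0.19  0.02  0.04] q [ 0.36  0.91 -0.42  1.48  0.45  0.85 -0.29]
```

View pics/s3.png

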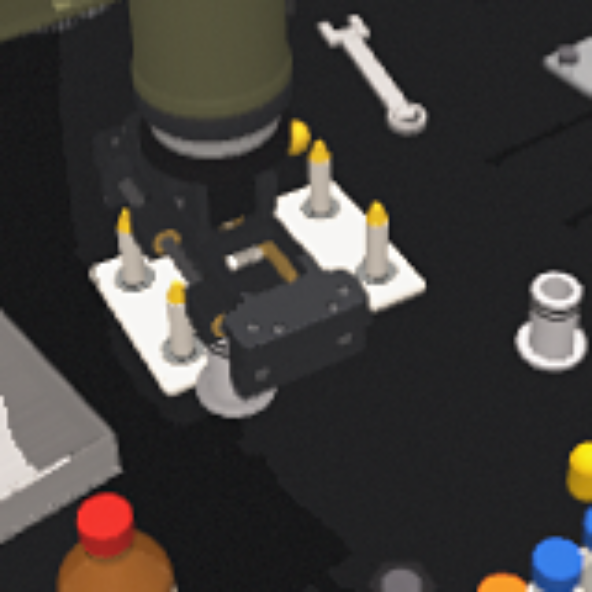

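View pics/t3.png

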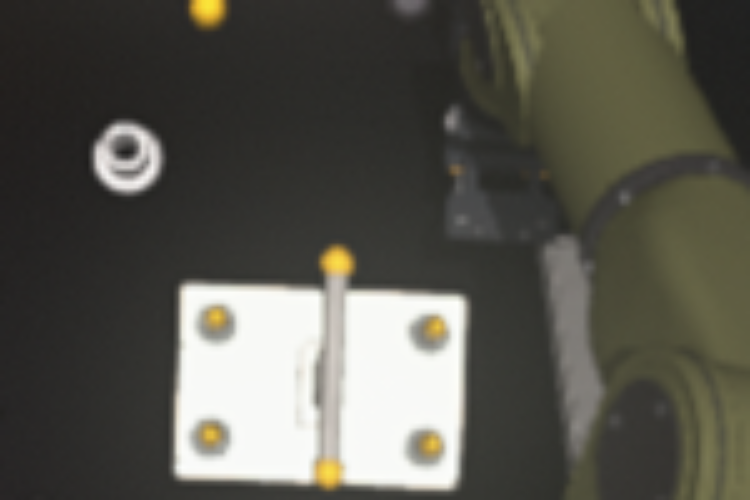

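carry_out:
  commands:
    - [0.007,-0.04,-0.001,0,0,0]
    - [0.014,-0.08,-0.001,0,0,0]
    - [0.02,-0.115,-0.001,0,0,0]
    - [0.0205,-0.131,-0.001,0,0,0]
    - [0.0205,-0.131,-0.001,0,0,0]
    - [0.0205,-0.131,-0.001,0,0,0]
    - [0.0205,-0.131,-0.001,0,0,0]

```text
clock: 7.45
tool_pos: [0.5336, -0.1163, 0.1306]
eef_rot: [0.733, 0.681, 0.001, 0.0]
contact_force: [0.1, -0.3, -1.7]
opening: 0.356
```

```bash
python3 -c "
from h import *
go([.5304,-.1165,.032],-4.2)
p=r.snapshot('scene');cv2.imwrite('pics/s4.png',cv2.resize(p['img'][200:320,180:330],None,fx=5,fy=5))
p=r.snapshot('top');cv2.imwrite('pics/t4.png',cv2.resize(p['img'][150:250,230:380],None,fx=5,fy=5))"
```

```text
t 7.45 tcp [ 0.5336 -0.1163  0.1306] rot [7.325e-01 6.807e-01 7.000e-04 4.000e-04] F [ 0.07 -0.29 -1.71] op 0.356
SHIFT [-0.0004 -0.0033  0.0986] TURN [ 0.09 -0.02  0.  ] q [ 0.36  0.77 -0.39  1.9   0.5   0.57 -0.43]
```

View pics/s4.png

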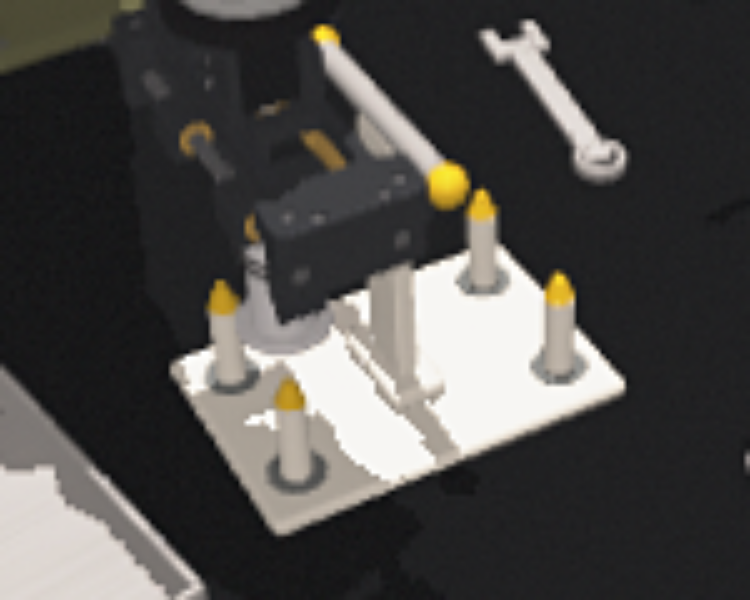

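View pics/t4.png

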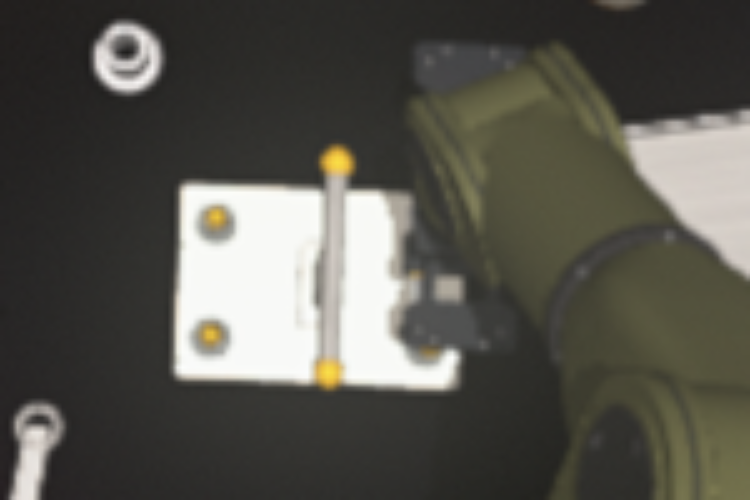

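```bash
cat > ov.py <<'E'
from h import *
def circ(x,y,z,rad):
    t=np.linspace(0,2*np.pi,60);return np.c_[x+rad*np.cos(t),y+rad*np.sin(t),0*t+z]
def overlay(p,curves,box,f,name):
    y0,y1,x0,x1=box;im=cv2.resize(p["img"][y0:y1,x0:x1],None,fx=f,fy=f,interpolation=cv2.INTER_CUBIC)
    for P,col in curves:
        u=(proj(p,P)-[x0,y0]+.5)*f;cv2.polylines(im,[np.int32(u*8).reshape(-1,1,2)],False,col,1,cv2.LINE_AA,3)
    cv2.imwrite(name,im)
E
cat > d.py <<'E'
from ov import *
s=st();x,y,z=s["tool_pos"];b=z-.024
p=r.snapshot("scene")
overlay(p,[(circ(x,y+.001,b,.023),(0,255,0)),(circ(x,y+.001,b+.006,.023),(0,255,0)),(circ(.5304,-.1156,.01,.011),(255,0,255)),(circ(.4506,-.1097,.01,.011),(255,0,255)),(circ(.4617,.0399,.01,.008),(255,0,255)),(np.array([[.4506,-.1097,.01],[.4506,-.1097,.07]]),(255,0,0)),(np.array([[.5415,.034,.01],[.5415,.034,.07]]),(255,0,0)),(np.array([[.4617,.0399,.01],[.4617,.0399,.07]]),(255,0,0)),(np.array([[.5304,-.1156,.01],[.5304,-.1156,.07]]),(255,0,0))],(200,320,180,330),5,"pics/o1.png")
E
python3 d.py
```

```text
t 7.55 tcp [ 0.5332 -0.1163  0.1306] rot [7.325e-01 6.808e-01 5.000e-04 3.000e-04] F [ 1.41 -0.87 -1.89] op 0.354
```

View pics/o1.png

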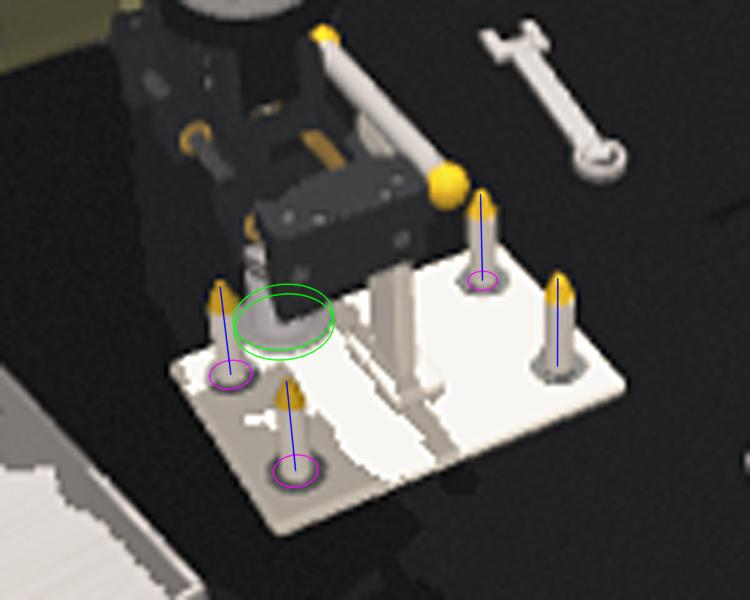

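carry_out:
  commands:
    - [-0.0005,-0.0028,0,0,0,0]
    - [-0.0005,-0.0028,0.01,0,0,0]
    - [-0.0005,-0.0028,0.02,0,0,0]
    - [-0.0005,-0.0028,0.028,0,0,0]
    - [-0.0005,-0.0028,0.028,0,0,0]
    - [-0.0005,-0.0028,0.028,0,0,0]

```text
clock: 8.2
tool_pos: [0.529, -0.1164, 0.1024]
eef_rot: [0.732, 0.681, -0.0, -0.0]
contact_force: [-0.3, -0.3, -0.4]
opening: 0.352
```

```bash
python3 d.py; python3 -c "
from h import *
go([.5304,-.117,.032],-4.2)"
```

```text
t 8.2 tcp [ 0.529  -0.1164  0.1024] rot [ 7.323e-01  6.810e-01 -2.000e-04 -3.000e-04] F [-0.25 -0.26 -0.41] op 0.352
t 8.25 tcp [ 0.5293 -0.1165  0.1028] rot [ 0.7323  0.681  -0.     -0.    ] F [-0.91  0.38 -0.91] op 0.354
SHIFT [-0.0005  0.0012  0.0708] TURN [-0.    0.    0.04] q [ 0.34  0.81 -0.35  1.92  0.53  0.5  -0.46]
```

View pics/o1.png

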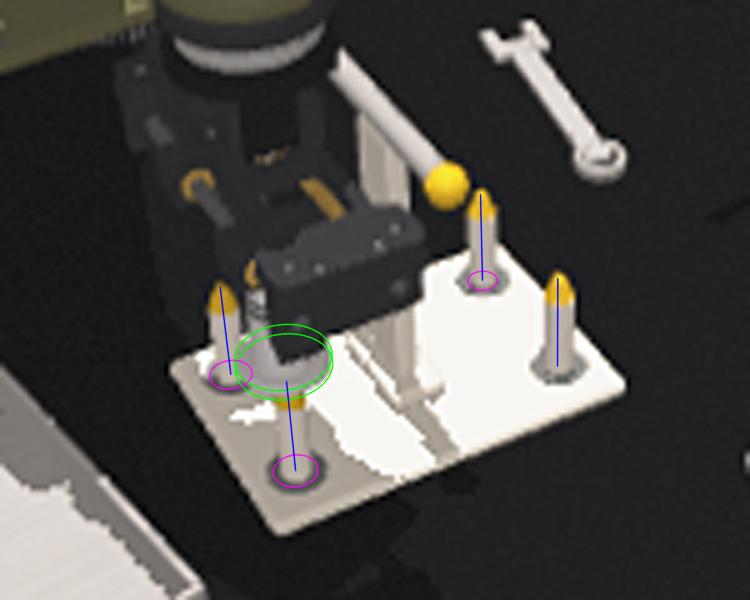

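carry_out:
  commands:
    - [-0.0003,0.0008,0.006,0,0,0]
    - [-0.0003,0.0008,0.014,0,0,0]
    - [-0.0003,0.0008,0.022,0,0,0]
    - [-0.0003,0.0008,0.032,0,0,0]
    - [-0.0003,0.0008,0.042,0,0,0]
    - [-0.0003,0.0008,0.052,0,0,0]
    - [-0.0003,0.0008,0.06,0,0,0]
    - [-0.0003,0.0008,0.066,0,0,0]
    - [-0.0003,0.0008,0.066,0,0,0]
    - [-0.0003,0.0008,0.066,0,0,0]

```text
clock: 9.25
tool_pos: [0.53, -0.1168, 0.0369]
eef_rot: [0.732, 0.681, 0.0, 0.0]
contact_force: [-1.1, -0.6, -1.3]
opening: 0.354
```

```bash
python3 d.py
```

```text
t 9.25 tcp [ 0.53   -0.1168  0.0369] rot [7.323e-01 6.809e-01 0.000e+00 1.000e-04] F [-1.11 -0.65 -1.28] op 0.354
```

View pics/o1.png

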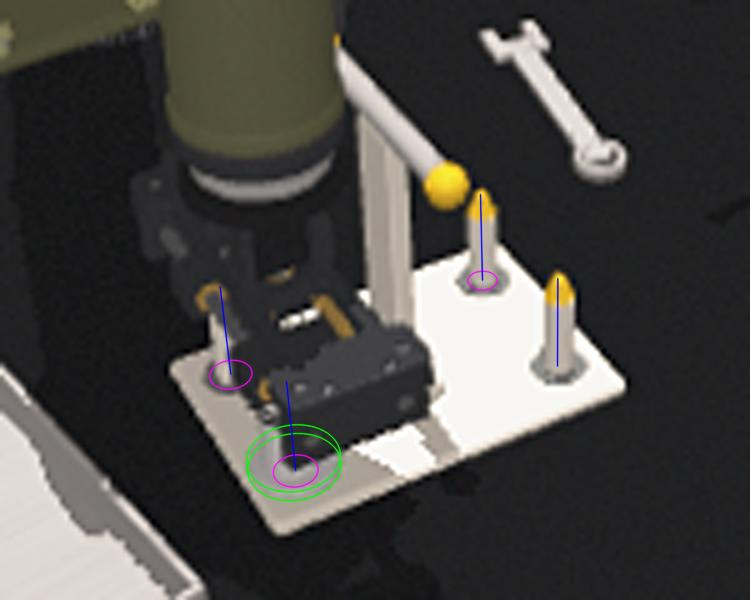

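carry_out:
  commands:
    - [0,0,0.002,0,0,0]
    - [0,0,0.002,0,0,0]
    - [0,0,0.002,0,0,0]

```text
clock: 9.6
tool_pos: [0.53, -0.1169, 0.035]
eef_rot: [0.732, 0.681, 0.0, 0.0]
contact_force: [0.6, -0.1, -1.2]
opening: 0.352
```

carry_out:
  commands:
    - [0,0,0,0,0,0]
    - [0,0,0,0,0,0]
    - [0,0,0,0,0,0]
    - [0,0,0,0,0,0]
    - [0,0,0,0,0,0]
  fingers: 110

```text
clock: 10.1
tool_pos: [0.53, -0.1169, 0.0349]
eef_rot: [0.732, 0.681, 0.0, 0.0]
contact_force: [0.2, -0.2, -0.5]
opening: 0.569
```

carry_out:
  commands:
    - [0,0,-0.02,0,0,0]
    - [0,0,-0.05,0,0,0]
    - [0,0,-0.09,0,0,0]
    - [0,0,-0.14,0,0,0]
    - [0,0,-0.165,0,0,0]
    - [0,0,-0.165,0,0,0]

```text
clock: 10.7
tool_pos: [0.5323, -0.117, 0.2036]
eef_rot: [0.733, 0.681, 0.002, 0.003]
contact_force: [0.2, -0.3, -0.3]
opening: 0.57
```

```bash
python3 d.py; python3 -c "
from h import *
go([.6615,.0925,.2],-4.2)
p=r.snapshot('top');cv2.imwrite('pics/t5.png',cv2.resize(p['img'][130:250,130:350],None,fx=3.6,fy=3.6))
"
```

```text
t 10.7 tcp [ 0.5323 -0.117   0.2036] rot [0.7325 0.6807 0.0025 0.003 ] F [ 0.18 -0.31 -0.32] op 0.57
t 10.75 tcp [ 0.5308 -0.1171  0.2014] rot [0.7325 0.6807 0.0011 0.0015] F [ 0.66 -0.4  -0.4 ] op 0.572
SHIFT [0.2187 0.1149 0.0017] TURN [0.21 0.03 0.  ] q [ 0.41  0.66 -0.47  1.85  0.43  0.73 -0.36]
```

View pics/o1.png

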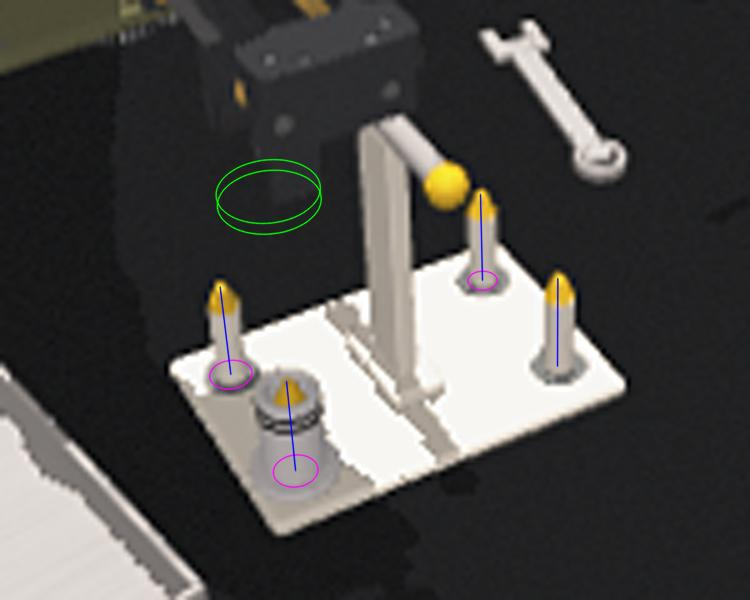

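View pics/t5.png

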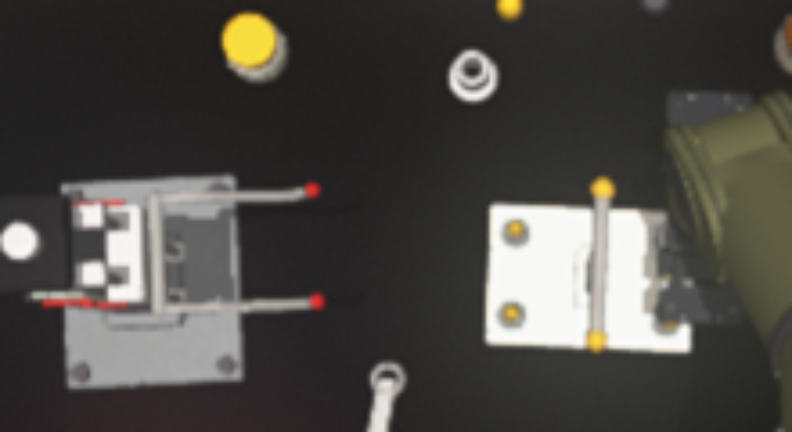

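Sleeve A is home. Sleeve B has been knocked, from top-crop (452,113) to (473,75), so I'll measure it again.

```bash
python3 - <<'E'
from ov import *
from scipy.optimize import least_squares
T=r.snapshot("top");S=r.snapshot("scene")
a=[130+473/3.6,130+75/3.6];g=atz(T,a,.006);print("topflange",g.round(4))
for l in["sleeve0_mid"]:
  for p in(T,S):print([(np.round(d["xyz"],3).tolist(),round(d["p"],2)) for d in r.spot_point(p,l)])
x,y=g[0]+.0015,g[1]+.001
cv=[(circ(x,y,0,.023),(0,255,0)),(circ(x,y,.054,.016),(0,0,255))]
u=proj(S,[x,y,.03])[0].astype(int);b=proj(T,[x,y,.03])[0].astype(int)
overlay(S,cv,(u[1]-30,u[1]+30,u[0]-40,u[0]+40),9,"pics/oS.png");overlay(T,cv,(b[1]-30,b[1]+30,b[0]-40,b[0]+40),9,"pics/oT.png");print(x,y)
E
```

```text
topflange [0.697  0.0691 0.006 ]
[([0.526, -0.114, 0.041], 0.55)]
[([0.534, -0.113, 0.04], 0.93), ([0.503, 0.198, 0.3], 0.23)]
0.6984913683634414 0.0701344318794518
```

View pics/oS.png

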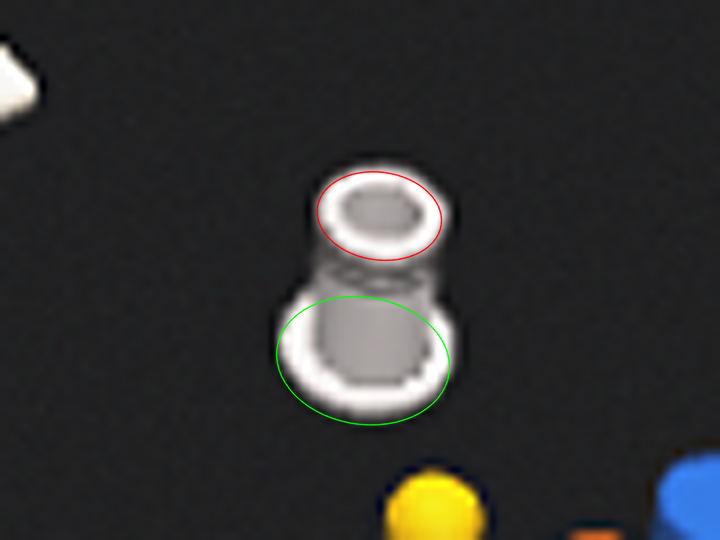

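View pics/oT.png

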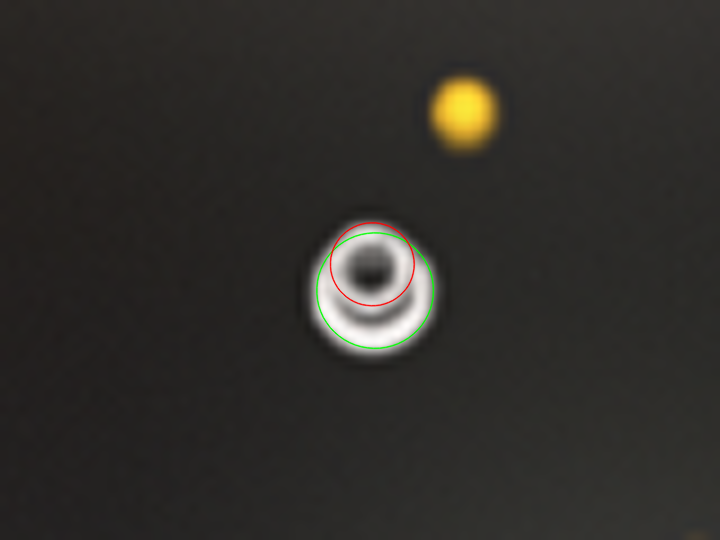

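```bash
python3 -c "
from h import *
go([.6985,.0705,.13],-4.2)"
```

```text
t 11.0 tcp [ 0.529  -0.1168  0.1984] rot [ 0.7323  0.681  -0.001  -0.0011] F [0.86 0.25 0.17] op 0.571
SHIFT [0.1991 0.1557 0.0679] TURN [-0.17 -0.    0.04] q [ 0.41  0.67 -0.46  1.85  0.43  0.73 -0.36]
```

carry_out:
  commands:
    - [0.02,0.02,-0.02,0,0,0]
    - [0.05,0.05,-0.02,0,0,0]
    - [0.08,0.08,-0.02,0,0,0]
    - [0.11,0.11,-0.02,0,0,0]
    - [0.14,0.14,0,0,0,0]
    - [0.17,0.155,0.02,0,0,0]
    - [0.1991,0.1557,0.05,0,0,0]
    - [0.1991,0.1557,0.068,0,0,0]
    - [0.1991,0.1557,0.068,0,0,0]
    - [0.1991,0.1557,0.068,0,0,0]
    - [0.1991,0.1557,0.068,0,0,0]

```text
clock: 12.1
tool_pos: [0.7005, 0.0691, 0.1328]
eef_rot: [0.733, 0.68, 0.0, 0.001]
contact_force: [0.3, -0.6, -0.6]
opening: 0.571
```

```bash
python3 -c "
from h import *
go([.6985,.0705,.024],-4.2)"
```

```text
t 12.1 tcp [0.7005 0.0691 0.1328] rot [7.330e-01 6.802e-01 4.000e-04 8.000e-04] F [ 0.35 -0.64 -0.61] op 0.571
SHIFT [ 0.0013 -0.0023  0.1088] TURN [ 0.1   0.03 -0.08] q [ 0.03  0.94 -0.41  1.38  0.43  0.91 -0.57]
```

carry_out:
  commands:
    - [0.0005,-0.001,0.03,0,0,0]
    - [0.0005,-0.001,0.05,0,0,0]
    - [0.0005,-0.001,0.07,0,0,0]
    - [0.0005,-0.001,0.09,0,0,0]
    - [0.0005,-0.001,0.107,0,0,0]
    - [0.0005,-0.001,0.107,0,0,0]
    - [0.0005,-0.001,0.107,0,0,0]
    - [0.0005,-0.001,0.107,0,0,0]

```text
clock: 12.9
tool_pos: [0.6999, 0.071, 0.0264]
eef_rot: [0.733, 0.681, 0.001, 0.001]
contact_force: [-0.1, 0.3, 0.5]
opening: 0.568
```

```bash
python3 -c "
from h import *
go([.6985,.0705,.024],-4.2)
p=r.snapshot('scene');cv2.imwrite('pics/s6.png',cv2.resize(p['img'][230:350,290:440],None,fx=5,fy=5))"
```

```text
t 12.9 tcp [0.6999 0.071  0.0264] rot [7.325e-01 6.807e-01 1.100e-03 7.000e-04] F [-0.05  0.34  0.47] op 0.568
SHIFT [-0.0006 -0.0014  0.0024] TURN [ 0.14 -0.04  0.  ] q [ 0.01  1.07 -0.37  1.42  0.49  0.74 -0.62]
```

View pics/s6.png

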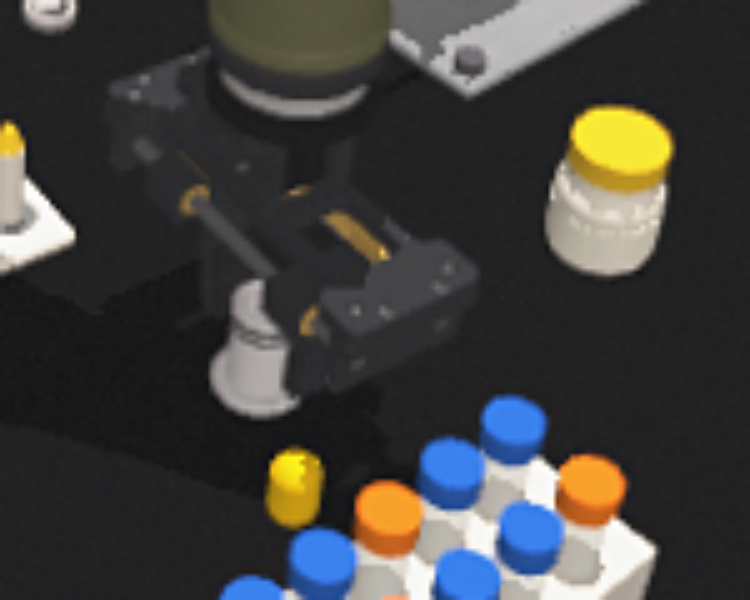

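```bash
python3 - <<'E'
from ov import *
p=r.snapshot("scene");x,y=.6985,.0705
overlay(p,[(circ(x,y,0,.023),(0,255,0)),(circ(x,y,.054,.016),(0,0,255))],(230,350,290,440),5,"pics/o2.png")
E
```

```text
(no output)
```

View pics/o2.png

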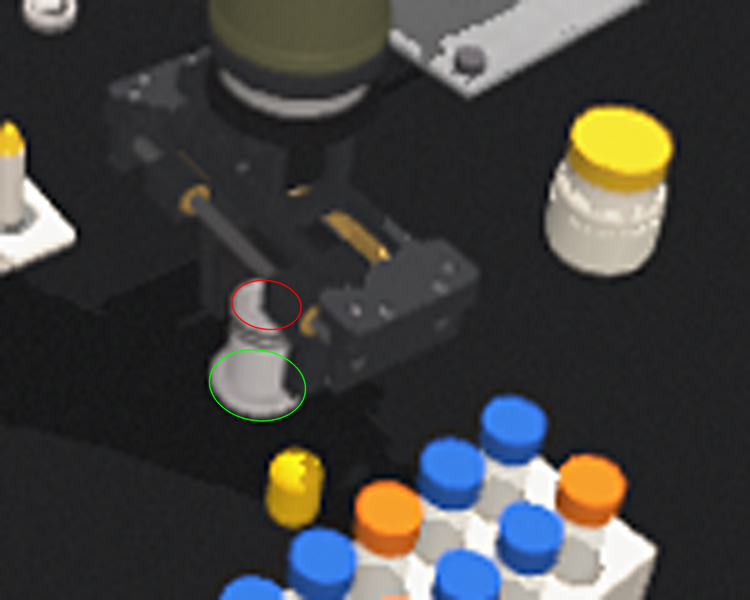

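carry_out:
  commands:
    - [-0.0003,-0.001,0.0024,0,0,0]
    - [-0.0003,-0.001,0.0024,0,0,0]
    - [-0.0003,-0.001,0.0024,0,0,0]

```text
clock: 13.3
tool_pos: [0.6977, 0.0707, 0.0225]
eef_rot: [0.732, 0.681, -0.0, 0.0]
contact_force: [-0.3, 0.0, 1.0]
opening: 0.571
```

carry_out:
  commands:
    - [0,0,0,0,0,0]
    - [0,0,0,0,0,0]
    - [0,0,0,0,0,0]
    - [0,0,0,0,0,0]
    - [0,0,0,0,0,0]
    - [0,0,0,0,0,0]
  fingers: 255
  grip_force: 20

```text
clock: 13.9
tool_pos: [0.6978, 0.0707, 0.0225]
eef_rot: [0.732, 0.681, 0.0, 0.0]
contact_force: [0.1, 0.4, -0.2]
opening: 0.361
```

carry_out:
  commands:
    - [0,0,-0.03,0,0,0]
    - [0,0,-0.07,0,0,0]
    - [0,0,-0.106,0,0,0]
    - [0,0,-0.106,0,0,0]
    - [0,0,-0.106,0,0,0]
    - [0,0,-0.106,0,0,0]

```text
clock: 14.5
tool_pos: [0.6964, 0.0702, 0.1267]
eef_rot: [0.732, 0.681, -0.002, -0.001]
contact_force: [-0.7, -0.5, -1.6]
opening: 0.361
```

```bash
python3 -c "
from h import *
go([.4617,.039,.13],-4.2)"
```

```text
t 14.5 tcp [0.6964 0.0702 0.1267] rot [ 7.323e-01  6.810e-01 -1.600e-03 -7.000e-04] F [-0.66 -0.51 -1.6 ] op 0.361
SHIFT [-0.0481 -0.2318 -0.0025] TURN [-0.18  0.08  0.04] q [ 0.03  0.94 -0.41  1.39  0.43  0.9  -0.57]
```

carry_out:
  commands:
    - [-0.008,-0.04,-0.003,0,0,0]
    - [-0.017,-0.08,-0.003,0,0,0]
    - [-0.025,-0.12,-0.003,0,0,0]
    - [-0.033,-0.16,-0.003,0,0,0]
    - [-0.042,-0.2,-0.003,0,0,0]
    - [-0.047,-0.225,-0.003,0,0,0]
    - [-0.0481,-0.232,-0.003,0,0,0]
    - [-0.0481,-0.232,-0.003,0,0,0]
    - [-0.0481,-0.232,-0.003,0,0,0]
    - [-0.0481,-0.232,-0.003,0,0,0]

```text
clock: 15.5
tool_pos: [0.4647, 0.0401, 0.1312]
eef_rot: [0.733, 0.681, 0.001, 0.0]
contact_force: [0.3, 0.3, -1.3]
opening: 0.358
```

```bash
sed -i 's/b=z-.024/b=z-.0225/' d.py; python3 d.py; python3 -c "
from h import *
go([.4617,.039,.032],-4.2)"
```

```text
t 15.5 tcp [0.4647 0.0401 0.1312] rot [7.325e-01 6.807e-01 9.000e-04 3.000e-04] F [ 0.32  0.29 -1.28] op 0.358
t 15.55 tcp [0.4644 0.04   0.1312] rot [7.325e-01 6.807e-01 8.000e-04 2.000e-04] F [ 0.32 -0.28 -1.14] op 0.365
SHIFT [-0.0013 -0.0028  0.0992] TURN [ 0.08 -0.05  0.  ] q [ 0.01  0.69 -0.31  2.13  0.54  0.39 -0.81]
```

View pics/o1.png

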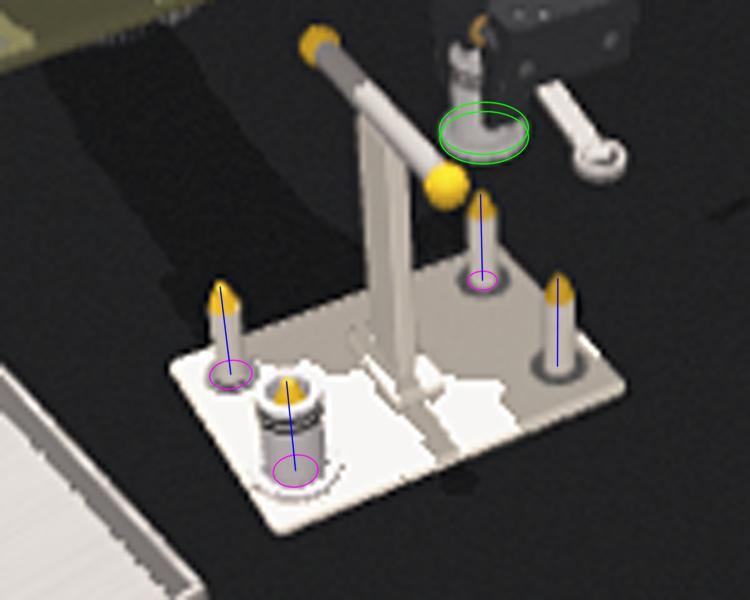

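carry_out:
  commands:
    - [-0.0005,-0.0018,0,0,0,0]
    - [-0.0005,-0.0018,0.01,0,0,0]
    - [-0.0005,-0.0018,0.02,0,0,0]
    - [-0.0005,-0.0018,0.029,0,0,0]
    - [-0.0005,-0.0018,0.029,0,0,0]
    - [-0.0005,-0.0018,0.029,0,0,0]
    - [-0.0005,-0.0018,0.029,0,0,0]

```text
clock: 16.25
tool_pos: [0.4611, 0.0393, 0.1025]
eef_rot: [0.732, 0.681, 0.0, 0.0]
contact_force: [0.1, -0.1, -1.2]
opening: 0.36
```

```bash
python3 d.py; python3 -c "
from h import *
go([.4617,.0393,.033],-4.2)"
```

```text
t 16.25 tcp [0.4611 0.0393 0.1025] rot [7.323e-01 6.809e-01 1.000e-04 1.000e-04] F [ 0.09 -0.11 -1.16] op 0.36
t 16.3 tcp [0.4612 0.0393 0.1026] rot [7.324e-01 6.809e-01 2.000e-04 1.000e-04] F [ 0.46 -0.09 -1.15] op 0.361
SHIFT [0.     0.0005 0.0696] TURN [ 0.03 -0.01  0.03] q [-0.03  0.74 -0.25  2.16  0.58  0.3  -0.85]
```

View pics/o1.png

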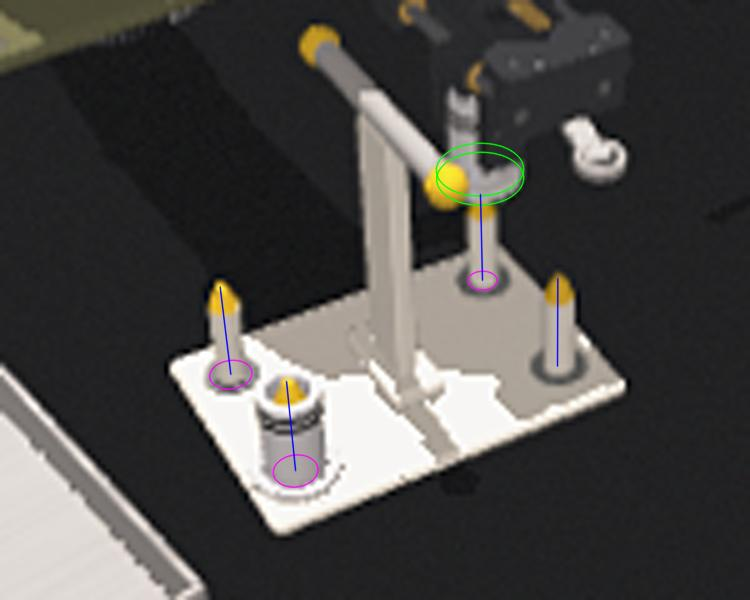

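carry_out:
  commands:
    - [0.0003,0.0012,0.006,0,0,0]
    - [0.0003,0.0012,0.014,0,0,0]
    - [0.0003,0.0012,0.022,0,0,0]
    - [0.0003,0.0012,0.032,0,0,0]
    - [0.0003,0.0012,0.042,0,0,0]
    - [0.0003,0.0012,0.052,0,0,0]
    - [0.0003,0.0012,0.06,0,0,0]
    - [0.0003,0.0012,0.067,0,0,0]
    - [0.0003,0.0012,0.067,0,0,0]
    - [0.0003,0.0012,0.067,0,0,0]

```text
clock: 17.3
tool_pos: [0.4622, 0.0394, 0.0354]
eef_rot: [0.732, 0.681, -0.0, 0.0]
contact_force: [0.2, -0.2, -1.8]
opening: 0.366
```

```bash
python3 d.py
```

```text
t 17.3 tcp [0.4622 0.0394 0.0354] rot [ 7.323e-01  6.810e-01 -2.000e-04  0.000e+00] F [ 0.25 -0.19 -1.76] op 0.366
```

View pics/o1.png

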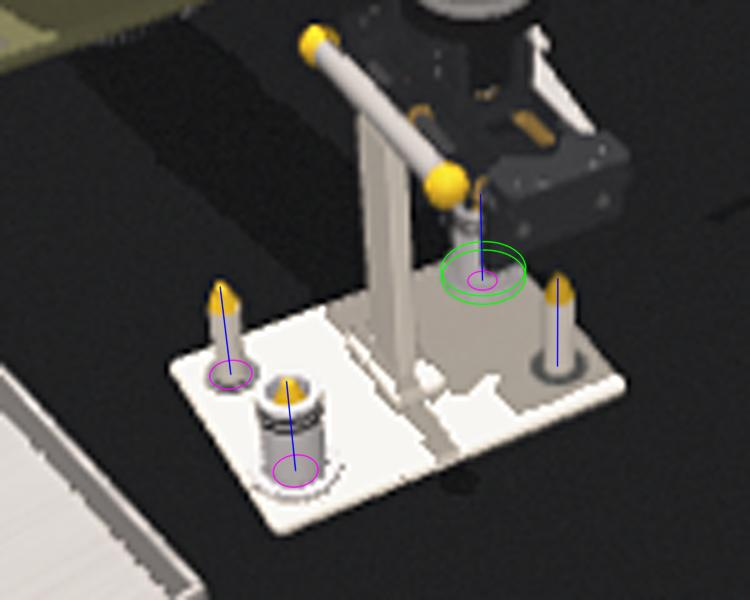

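carry_out:
  commands:
    - [0,0,0.002,0,0,0]
    - [0,0,0.002,0,0,0]
    - [0,0,0.002,0,0,0]

```text
clock: 17.65
tool_pos: [0.4624, 0.0394, 0.0336]
eef_rot: [0.732, 0.681, 0.0, 0.0]
contact_force: [0.0, -0.0, -0.5]
opening: 0.365
```

carry_out:
  commands:
    - [0,0,0,0,0,0]
    - [0,0,0,0,0,0]
    - [0,0,0,0,0,0]
    - [0,0,0,0,0,0]
    - [0,0,0,0,0,0]
  fingers: 110

```text
clock: 18.15
tool_pos: [0.4623, 0.0395, 0.0335]
eef_rot: [0.732, 0.681, 0.0, 0.0]
contact_force: [-1.4, -0.6, -0.6]
opening: 0.567
```

carry_out:
  commands:
    - [0,0,-0.02,0,0,0]
    - [0,0,-0.05,0,0,0]
    - [0,0,-0.09,0,0,0]
    - [0,0,-0.14,0,0,0]
    - [0,0,-0.19,0,0,0]
    - [0,0,-0.22,0,0,0]
    - [0,0,-0.22,0,0,0]

```text
clock: 18.85
tool_pos: [0.4645, 0.0399, 0.2572]
eef_rot: [0.733, 0.681, 0.003, 0.002]
contact_force: [-0.1, -0.1, -0.7]
opening: 0.57
```

```bash
python3 d.py; python3 -c "
from h import *
go([.497,-.038,.26],-94.2)
p=r.snapshot('scene');cv2.imwrite('pics/s8.png',p['img']);u=proj(p,[.4617,.0399,.04])[0];print(u)
p=r.snapshot('top');cv2.imwrite('pics/t8.png',cv2.resize(p['img'][130:250,130:350],None,fx=3.6,fy=3.6))"
```

```text
t 18.85 tcp [0.4645 0.0399 0.2572] rot [0.7327 0.6806 0.0035 0.0025] F [-0.07 -0.08 -0.68] op 0.57
t 18.9 tcp [0.4632 0.0394 0.255 ] rot [0.7327 0.6806 0.0017 0.0014] F [ 0.55 -0.07  0.1 ] op 0.569
SHIFT [-0.0747  0.0394 -0.0048] TURN [ 0.17 -0.22 89.98] q [ 0.17  0.49 -0.53  2.    0.37  0.73 -0.66]
[275.71312611 247.02291507]
```

View pics/o1.png

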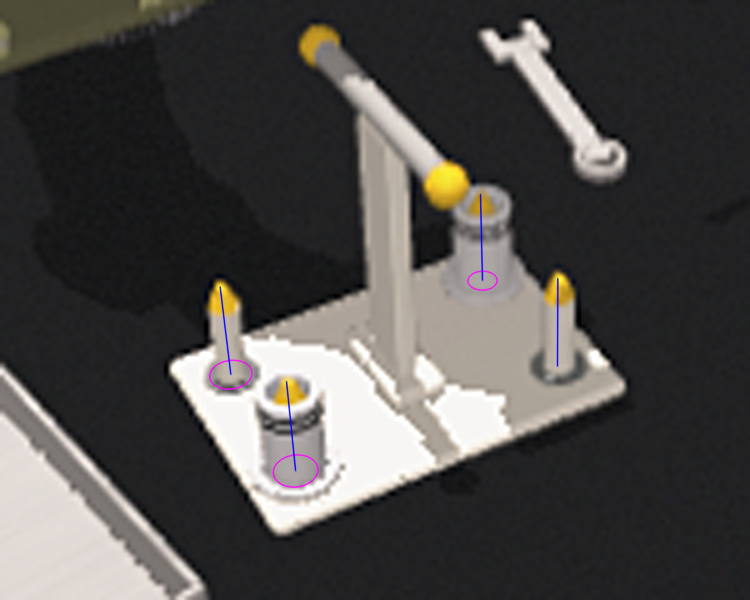

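View pics/t8.png

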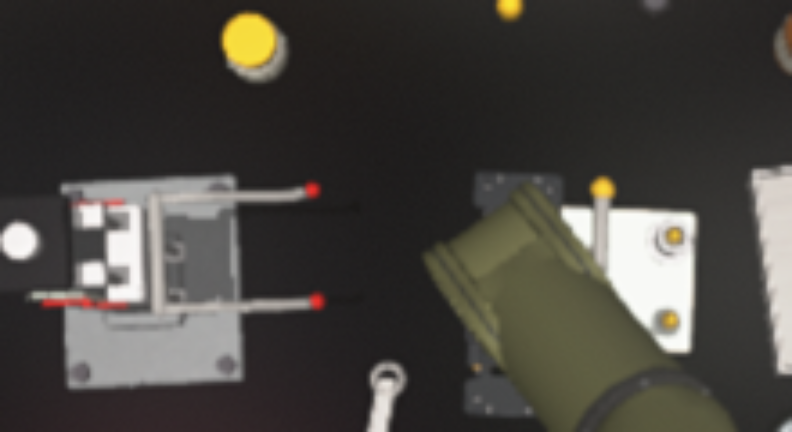

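Both sleeves are home at top-of-spindle pixels (290,385) and (482,195) in the crop, on diagonal spindles 1 and 2. Next I'll grip the T-bar.

```bash
python3 -c "
from h import *
go([.497,-.038,.235],85.8)"
```

```text
t 19.0 tcp [0.4615 0.0389 0.2527] rot [ 7.325e-01  6.808e-01 -9.000e-04 -2.000e-04] F [0.23 0.13 0.  ] op 0.573
SHIFT [-0.0741  0.0411  0.0177] TURN [-1.100e-01 -2.000e-02 -8.999e+01] q [ 0.17  0.5  -0.53  2.01  0.37  0.73 -0.66]
```

carry_out:
  commands:
    - [-0.0741,0.0411,0,0,0,-90]
    - [-0.0741,0.0411,0,0,0,-90]
    - [-0.0741,0.0411,0,0,0,-90]
    - [-0.0741,0.0411,0,0,0,-90]
    - [-0.0741,0.0411,0,0,0,-90]
    - [-0.0741,0.0411,0,0,0,-90]
    - [-0.0741,0.0411,0,0,0,-90]
    - [-0.0741,0.0411,0,0,0,-90]
    - [-0.0741,0.0411,0,0,0,-90]
    - [-0.0741,0.0411,0,0,0,-90]
    - [-0.0741,0.0411,0.018,0,0,-90]
    - [-0.0741,0.0411,0.018,0,0,-90]

```text
clock: 20.2
tool_pos: [0.4955, -0.038, 0.2321]
eef_rot: [0.036, 0.999, 0.0, -0.004]
contact_force: [-0.4, -0.3, -0.4]
opening: 0.567
```

```bash
python3 -c "
from h import *
go([.497,-.038,.156],85.8)
p=r.snapshot('top');cv2.imwrite('pics/t9.png',cv2.resize(p['img'][150:250,230:380],None,fx=5,fy=5))
p=r.snapshot('scene');cv2.imwrite('pics/s9.png',cv2.resize(p['img'][150:320,160:330],None,fx=3.5,fy=3.5))
"
```

```text
t 20.2 tcp [ 0.4955 -0.038   0.2321] rot [ 0.0359  0.9993  0.     -0.0037] F [-0.37 -0.27 -0.36] op 0.567
SHIFT [-0.002   0.0001  0.0761] TURN [-0.01 -0.42  0.08] q [ 0.56  0.69 -0.96  1.92  0.71  0.92  0.74]
```

View pics/s9.png

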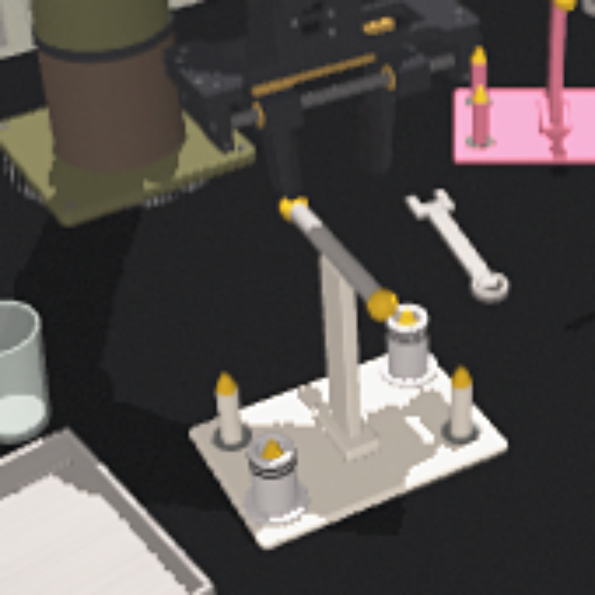

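Aligned; fingers straddle the bar (crop ~(335,260)). Descending.

carry_out:
  commands:
    - [-0.001,0,0.02,0,0,0]
    - [-0.001,0,0.04,0,0,0]
    - [-0.001,0,0.06,0,0,0]
    - [-0.001,0,0.076,0,0,0]
    - [-0.001,0,0.076,0,0,0]
    - [-0.001,0,0.076,0,0,0]
    - [-0.001,0,0.076,0,0,0]

```text
clock: 21.0
tool_pos: [0.4995, -0.0372, 0.1604]
eef_rot: [0.037, 0.999, 0.0, 0.001]
contact_force: [0.4, -0.8, -0.6]
opening: 0.564
```

```bash
python3 -c "
from h import *
go([.497,-.038,.156],85.8)
p=r.snapshot('scene');cv2.imwrite('pics/s10.png',cv2.resize(p['img'][150:320,160:330],None,fx=3.5,fy=3.5))
"
```

```text
t 21.0 tcp [ 0.4995 -0.0372  0.1604] rot [3.660e-02 9.993e-01 1.000e-04 8.000e-04] F [ 0.43 -0.79 -0.56] op 0.564
SHIFT [ 0.0024 -0.001   0.0044] TURN [0.01 0.09 0.01] q [ 0.49  0.78 -0.85  1.99  0.86  0.78  0.61]
```

View pics/s10.png

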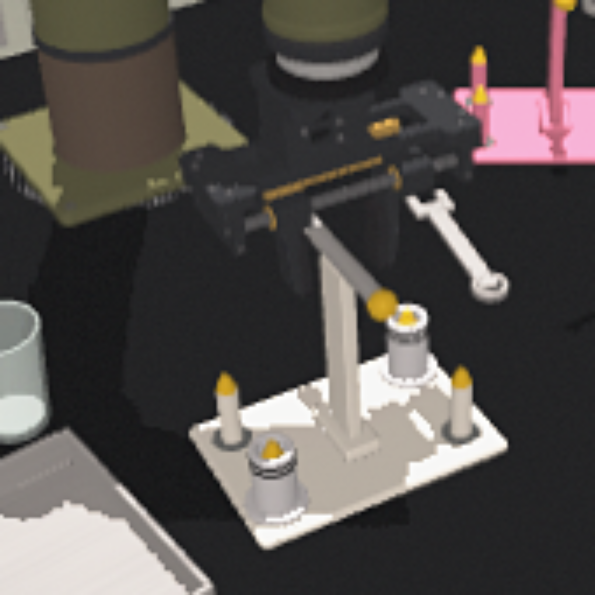

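carry_out:
  commands:
    - [0.002,-0.0008,0.0044,0,0,0]
    - [0.002,-0.0008,0.0044,0,0,0]
    - [0.002,-0.0008,0.0044,0,0,0]
    - [0.002,-0.0008,0.0044,0,0,0]

```text
clock: 21.45
tool_pos: [0.4968, -0.0382, 0.1551]
eef_rot: [0.036, 0.999, -0.0, 0.0]
contact_force: [0.7, -1.0, -0.2]
opening: 0.574
```

carry_out:
  commands:
    - [0,0,0,0,0,0]
    - [0,0,0,0,0,0]
    - [0,0,0,0,0,0]
    - [0,0,0,0,0,0]
    - [0,0,0,0,0,0]
    - [0,0,0,0,0,0]
    - [0,0,0,0,0,0]
    - [0,0,0,0,0,0]
  fingers: 255
  grip_force: 50

```text
clock: 22.25
tool_pos: [0.4968, -0.0378, 0.155]
eef_rot: [0.036, 0.999, 0.0, 0.0]
contact_force: [-0.2, 1.2, -0.9]
opening: 0.132
```

carry_out:
  commands:
    - [0,0,-0.005,0,0,0]
    - [0,0,-0.015,0,0,0]
    - [0,0,-0.025,0,0,0]
    - [0,0,-0.035,0,0,0]
    - [0,0,-0.045,0,0,0]
    - [0,0,-0.05,0,0,0]
    - [0,0,-0.05,0,0,0]
    - [0,0,-0.05,0,0,0]

```text
clock: 23.05
tool_pos: [0.4966, -0.0384, 0.205]
eef_rot: [0.036, 0.999, -0.0, -0.0]
contact_force: [-0.2, 0.9, -4.9]
opening: 0.135
```

```bash
python3 -c "
from h import *
go([.509,.10,.30],90)
p=r.snapshot('scene');cv2.imwrite('pics/s11.png',cv2.resize(p['img'][150:320,160:330],None,fx=3.5,fy=3.5))
"
```

```text
t 23.05 tcp [ 0.4966 -0.0384  0.205 ] rot [ 3.650e-02  9.993e-01 -2.000e-04 -1.000e-04] F [-0.25  0.9  -4.93] op 0.135
SHIFT [-0.0023  0.1389 -0.0951] TURN [-0.02 -0.02 -4.18] q [ 0.53  0.72 -0.92  1.96  0.77  0.86  0.69]
```

View pics/s11.png

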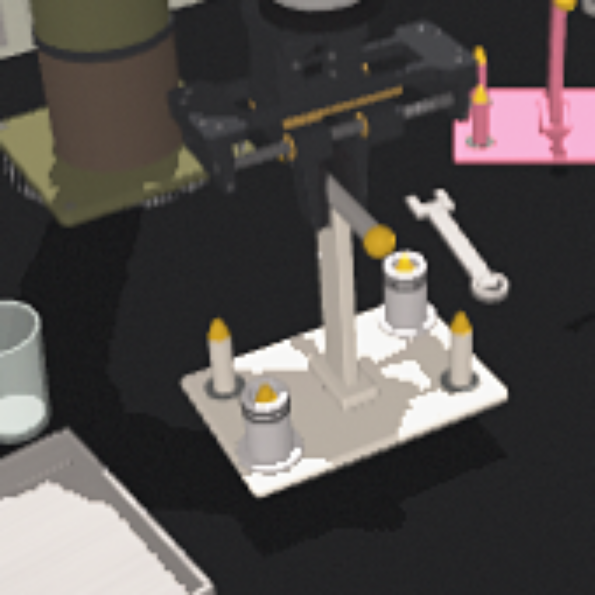

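The carrier is lifted level with both sleeves; opening 0.135 means the pads are on the stem or bar. Next, up and towards the hooks.

```bash
python3 -c "
from h import *
go([.509,.12,.31],91)"
```

```text
t 23.1 tcp [ 0.4964 -0.0384  0.2047] rot [ 3.640e-02  9.993e-01 -2.000e-04 -4.000e-04] F [-0.39 -0.24 -5.6 ] op 0.134
SHIFT [-0.0009  0.1588 -0.1053] TURN [-0.02 -0.04 -5.18] q [ 0.53  0.72 -0.92  1.96  0.77  0.86  0.69]
```

carry_out:
  commands:
    - [0,0,-0.02,0,0,0]
    - [0,0,-0.045,0,0,-1]
    - [0,0.01,-0.07,0,0,-2]
    - [0,0.02,-0.09,0,0,-3]
    - [0,0.035,-0.105,0,0,-4]
    - [0,0.055,-0.105,0,0,-5.2]
    - [0,0.075,-0.105,0,0,-5.2]
    - [0,0.095,-0.105,0,0,-5.2]
    - [0,0.115,-0.105,0,0,-5.2]
    - [-0.001,0.135,-0.105,0,0,-5.2]
    - [-0.001,0.15,-0.105,0,0,-5.2]
    - [-0.001,0.159,-0.105,0,0,-5.2]

```text
clock: 24.3
tool_pos: [0.5088, 0.1219, 0.3096]
eef_rot: [-0.01, 1.0, 0.0, -0.0]
contact_force: [-0.1, -0.2, -4.7]
opening: 0.132
```

carry_out:
  commands:
    - [0,0,0,0,0,0]
    - [0,0,0,0,0,0]
    - [0,0,0,0,0,0]
    - [0,0,0,0,0,0]
    - [0,0,0,0,0,0]

```text
clock: 24.8
tool_pos: [0.5094, 0.1196, 0.31]
eef_rot: [-0.008, 1.0, -0.0, -0.0]
contact_force: [-0.6, -0.0, -4.7]
opening: 0.133
```

```bash
python3 -c "
from h import *
go([.509,.12,.31],91)
p=r.snapshot('scene');cv2.imwrite('pics/s12.png',cv2.resize(p['img'][70:300,240:470],None,fx=2.6,fy=2.6))
p=r.snapshot('top');cv2.imwrite('pics/t12.png',cv2.resize(p['img'][150:260,120:320],None,fx=4,fy=4))
"
```

```text
t 24.8 tcp [0.5094 0.1196 0.31  ] rot [-8.4e-03  1.0e+00 -2.0e-04 -0.0e+00] F [-0.57 -0.01 -4.74] op 0.133
SHIFT [ 0.0004  0.0004 -0.    ] TURN [-0.02 -0.   -0.03] q [ 0.28  0.63 -1.02  1.75  0.59  1.11  0.65]
```

View pics/s12.png

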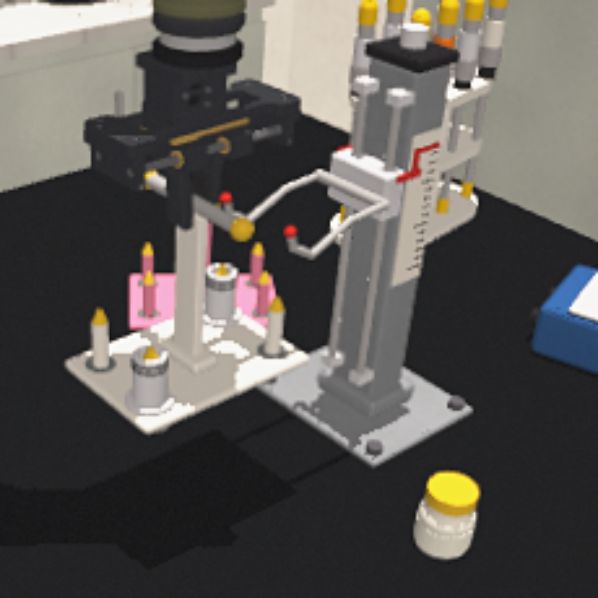

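View pics/t12.png

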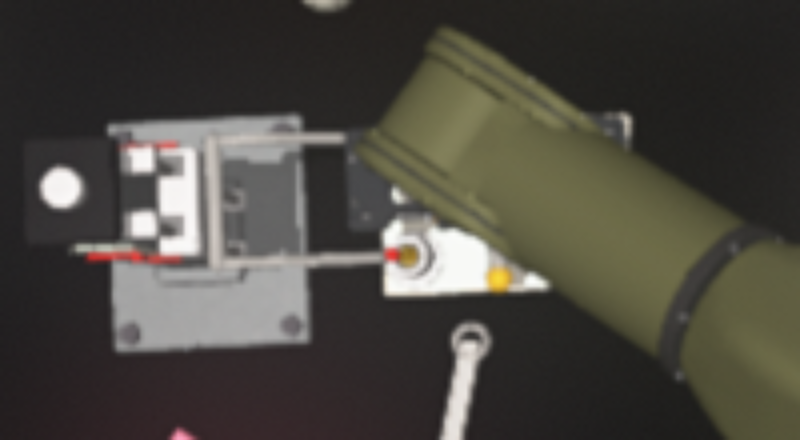

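```bash
python3 - <<'E'
from ov import *
s=st();c=np.array(s["tool_pos"])+[0,0,.02];u=np.array([np.cos(.017),np.sin(.017),0])
p=r.snapshot("scene");T=r.snapshot("top")
a,b=c-u*.067,c+u*.067
seat=np.array([.509,.2277,.275])
for q,n,box,f in((p,"S",(110,200,290,390),7),(T,"T",(165,235,200,300),7)):
    overlay(q,[(np.array([a,b]),(0,255,0)),(circ(*b,.01),(0,255,0)),(circ(*a,.01),(0,255,0)),(np.array([seat-u*.045,seat+u*.045]),(255,0,255))]+[(circ(*(seat+k*u*.045+[.0005,-.03,.021]),.0055),(255,255,0)) for k in(-1,1)],box,f,f"pics/h{n}.png")
E
```

```text
t 24.9 tcp [0.5094 0.12   0.3101] rot [-8.7e-03  1.0e+00 -1.0e-04  0.0e+00] F [-0.38  0.63 -4.91] op 0.137
```

View pics/hS.png

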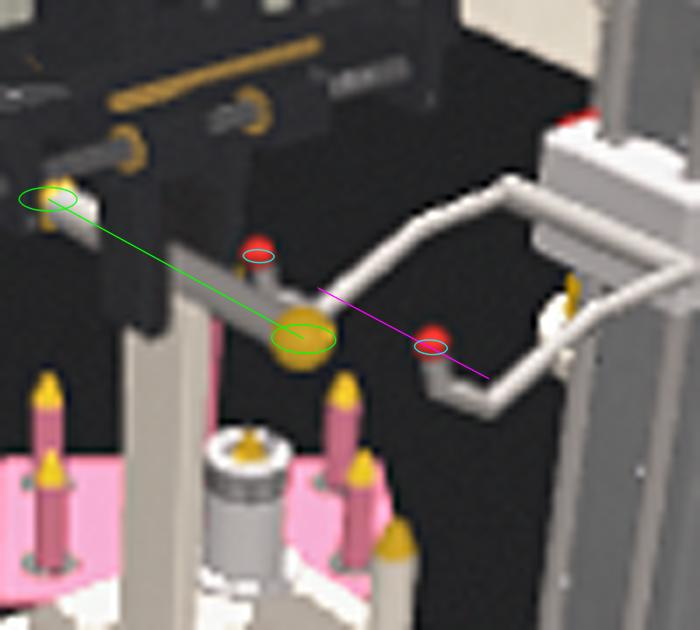

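View pics/hT.png

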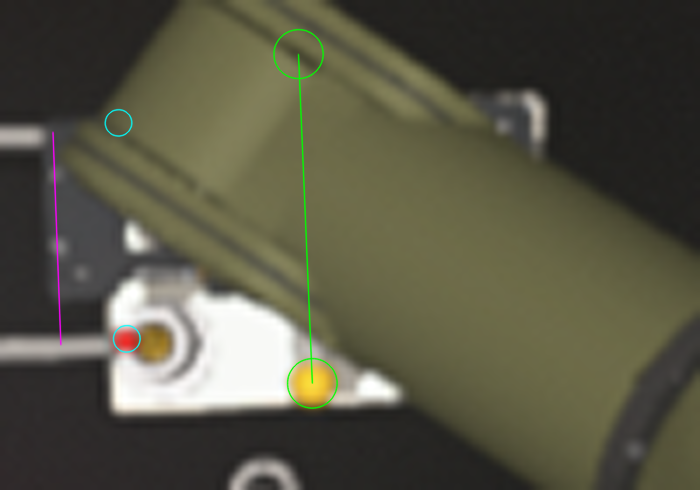

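carry_out:
  commands:
    - [0,0.01,0,0,0,0]
    - [0,0.022,0,0,0,0]
    - [0,0.035,0,0,0,0]
    - [0,0.048,0,0,0,0]
    - [0,0.06,0,0,0,0]
    - [0,0.072,0,0,0,0]
    - [0,0.084,0,0,0,0]
    - [0,0.094,0,0,0,0]
    - [0,0.101,0,0,0,0]
    - [0,0.105,0,0,0,0]
    - [0,0.105,0,0,0,0]
    - [0,0.105,0,0,0,0]

```text
clock: 26.2
tool_pos: [0.5076, 0.2247, 0.3099]
eef_rot: [-0.009, 1.0, -0.0, -0.0]
contact_force: [-0.2, -0.6, -4.1]
opening: 0.131
```

```bash
cat > e.py <<'E'
from ov import *
go([.509,.2257,.262],91)
s=r.get_state();c=np.array(s["tool_pos"])+[0,0,.02];u=np.array([np.cos(.017),np.sin(.017),0])
p=r.snapshot("scene")
a,b=c-u*.067,c+u*.067
overlay(p,[(np.array([a,b]),(0,255,0)),(circ(*b,.01),(0,255,0)),(circ(*a,.01),(0,255,0))],(90,230,290,440),5,"pics/hS.png")
E
python3 e.py
```

```text
t 26.2 tcp [0.5076 0.2247 0.3099] rot [-8.7e-03  1.0e+00 -5.0e-04 -0.0e+00] F [-0.19 -0.55 -4.13] op 0.131
SHIFT [-0.0014  0.001   0.0479] TURN [-0.05 -0.   -0.01] q [ 0.06  0.66 -0.99  1.66  0.6   1.15  0.5 ]
```

View pics/hS.png

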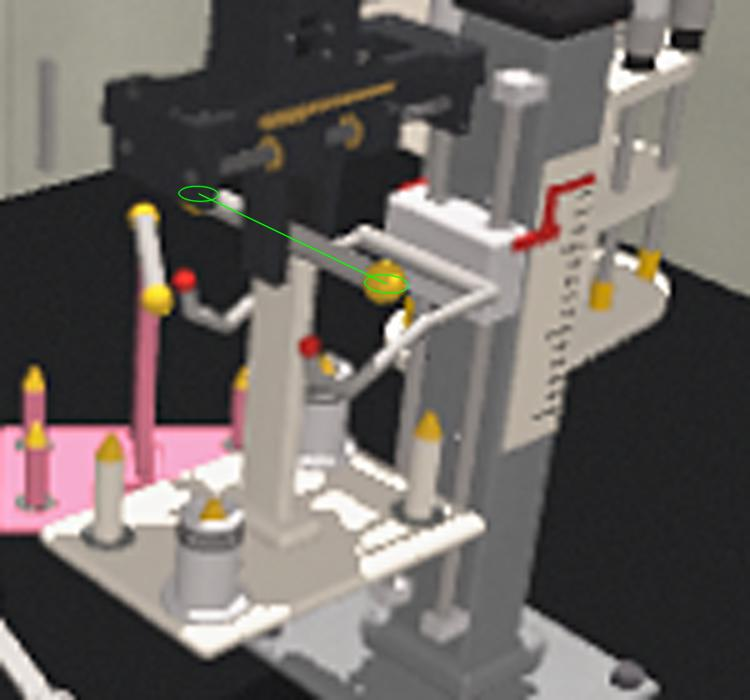

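carry_out:
  commands:
    - [-0.001,0.001,0.006,0,0,0]
    - [-0.001,0.001,0.012,0,0,0]
    - [-0.001,0.001,0.018,0,0,0]
    - [-0.001,0.001,0.024,0,0,0]
    - [-0.001,0.001,0.03,0,0,0]
    - [-0.001,0.001,0.036,0,0,0]
    - [-0.001,0.001,0.042,0,0,0]
    - [-0.001,0.001,0.048,0,0,0]
    - [-0.001,0.001,0.05,0,0,0]
    - [-0.001,0.001,0.05,0,0,0]

```text
clock: 27.25
tool_pos: [0.5083, 0.2262, 0.2597]
eef_rot: [-0.009, 1.0, -0.0, -0.0]
contact_force: [0.4, -0.5, -5.5]
opening: 0.133
```

```bash
python3 e.py
```

```text
t 27.25 tcp [0.5083 0.2262 0.2597] rot [-9.e-03  1.e+00 -2.e-04 -3.e-04] F [ 0.36 -0.49 -5.46] op 0.133
SHIFT [-0.0007 -0.0006 -0.0023] TURN [-0.02 -0.03  0.03] q [ 0.03  0.72 -0.95  1.73  0.66  1.05  0.44]
```

View pics/hS.png

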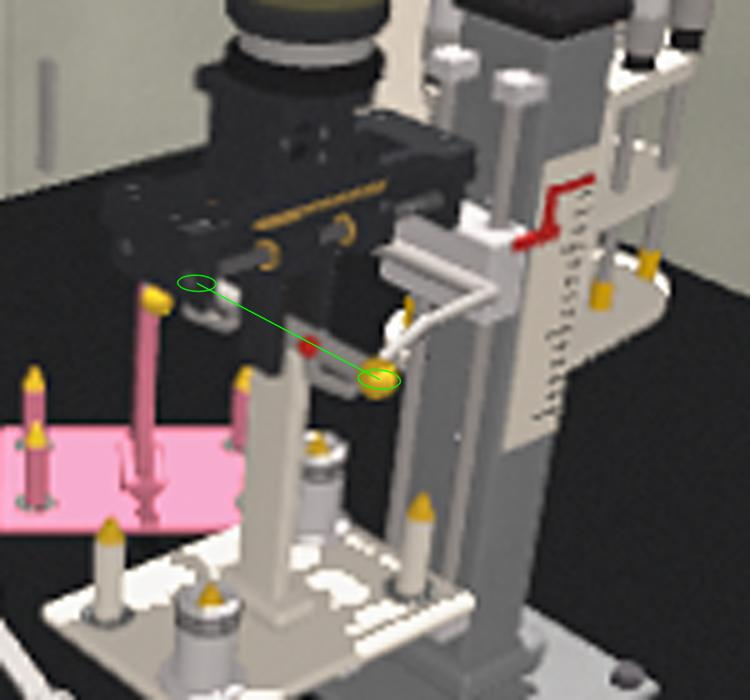

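carry_out:
  commands:
    - [0,0,0.002,0,0,0]
    - [0,0,0.004,0,0,0]
    - [0,0,0.006,0,0,0]
    - [0,0,0.008,0,0,0]
    - [0,0,0.01,0,0,0]
    - [0,0,0.012,0,0,0]
    - [0,0,0.014,0,0,0]
    - [0,0,0.016,0,0,0]
    - [0,0,0.018,0,0,0]
    - [0,0,0.02,0,0,0]
    - [0,0,0.02,0,0,0]
    - [0,0,0.02,0,0,0]

```text
clock: 28.5
tool_pos: [0.5086, 0.2265, 0.2402]
eef_rot: [-0.009, 1.0, 0.0, 0.0]
contact_force: [0.6, 1.6, -1.9]
opening: 0.131
```

```bash
python3 e.py
```

```text
t 28.5 tcp [0.5086 0.2265 0.2402] rot [-9.e-03  1.e+00  1.e-04  2.e-04] F [ 0.6   1.56 -1.88] op 0.131
SHIFT [-0.0004 -0.0008 -0.0218] TURN [0.02 0.02 0.03] q [ 0.02  0.74 -0.93  1.75  0.69  1.01  0.41]
```

View pics/hS.png

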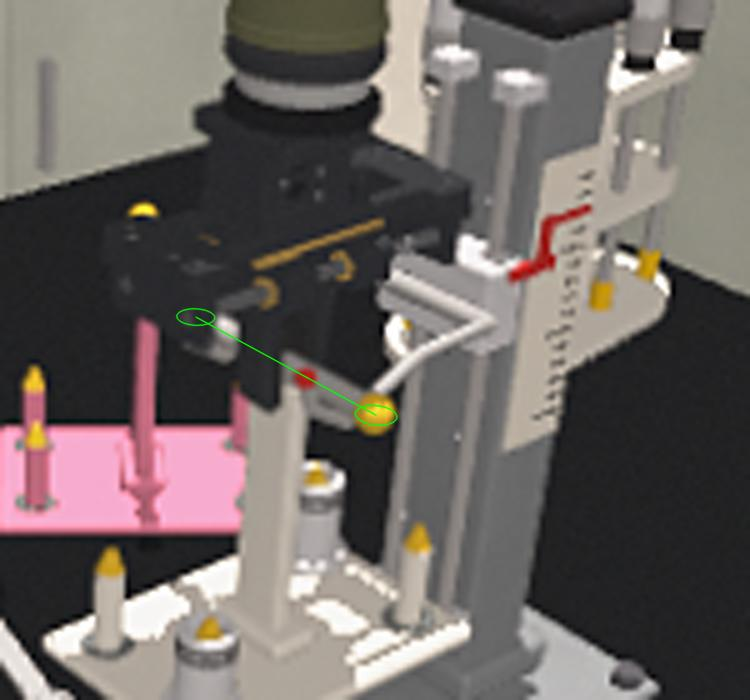

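carry_out:
  commands:
    - [0,0,0.002,0,0,0]
    - [0,0,0.004,0,0,0]
    - [0,0,0.006,0,0,0]
    - [0,0,0.008,0,0,0]
    - [0,0,0.01,0,0,0]
    - [0,0,0.012,0,0,0]
    - [0,0,0.014,0,0,0]
    - [0,0,0.016,0,0,0]
    - [0,0,0.018,0,0,0]
    - [0,0,0.02,0,0,0]
    - [0,0,0.02,0,0,0]
    - [0,0,0.02,0,0,0]

```text
clock: 29.75
tool_pos: [0.5086, 0.2265, 0.2201]
eef_rot: [-0.009, 1.0, 0.0, 0.0]
contact_force: [1.8, 2.0, -0.2]
opening: 0.133
```

```bash
python3 e.py; python3 -c "
from h import *
for i in range(6): r.snapshot('top');st()"
```

```text
t 29.75 tcp [0.5086 0.2265 0.2201] rot [-9.e-03  1.e+00  1.e-04  2.e-04] F [ 1.84  2.01 -0.23] op 0.133
SHIFT [-0.0004 -0.0008 -0.0419] TURN [0.01 0.02 0.03] q [ 0.01  0.76 -0.91  1.77  0.72  0.98  0.39]
t 29.85 tcp [0.5086 0.2265 0.2202] rot [-9.e-03  1.e+00  1.e-04  2.e-04] F [ 1.61  1.16 -0.98] op 0.132
t 29.9 tcp [0.5086 0.2265 0.2202] rot [-8.9e-03  1.0e+00  1.0e-04  2.0e-04] F [ 1.66  2.4  -0.1 ] op 0.136
t 29.95 tcp [0.5086 0.2265 0.2202] rot [-9.e-03  1.e+00  1.e-04  2.e-04] F [ 1.71  2.05 -0.91] op 0.133
t 30.0 tcp [0.5086 0.2264 0.2202] rot [-9.e-03  1.e+00  1.e-04  2.e-04] F [1.86 0.67 0.25] op 0.137
t 30.05 tcp [0.5086 0.2265 0.2202] rot [-9.e-03  1.e+00  1.e-04  2.e-04] F [1.89 1.34 0.32] op 0.134
t 30.1 tcp [0.5086 0.2265 0.2201] rot [-9.e-03  1.e+00  1.e-04  2.e-04] F [ 1.7   1.94 -0.15] op 0.137
```

View pics/hS.png

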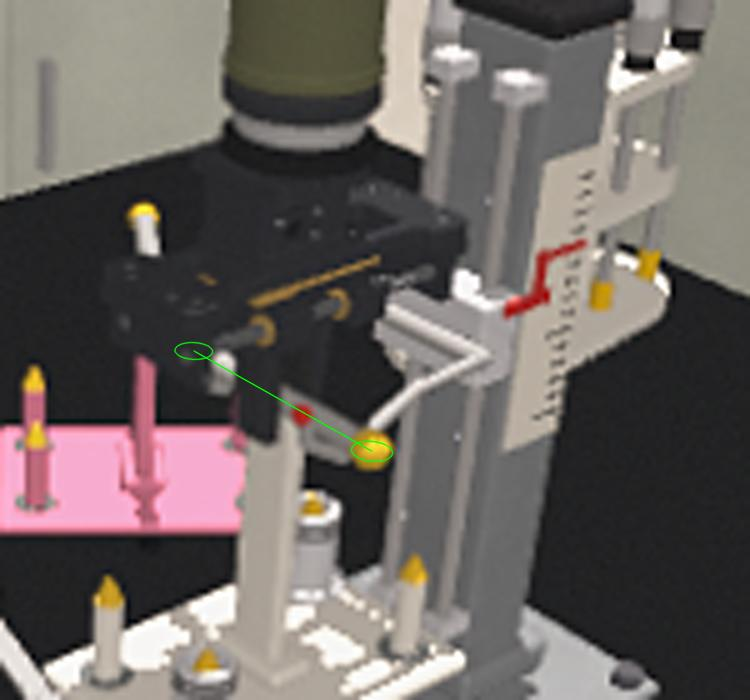

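carry_out:
  commands:
    - [0,0.001,0,0,0,0]
    - [0,0.001,0,0,0,0]
    - [0,0.001,0,0,0,0]

```text
clock: 30.4
tool_pos: [0.5082, 0.227, 0.2199]
eef_rot: [-0.009, 1.0, -0.0, -0.0]
contact_force: [0.2, 0.1, -0.2]
opening: 0.138
```

carry_out:
  commands:
    - [0,0,0,0,0,0]
    - [0,0,0,0,0,0]
    - [0,0,0,0,0,0]
    - [0,0,0,0,0,0]
    - [0,0,0,0,0,0]
    - [0,0,0,0,0,0]
    - [0,0,0,0,0,0]
    - [0,0,0,0,0,0]
  fingers: 90

```text
clock: 31.2
tool_pos: [0.5084, 0.2273, 0.22]
eef_rot: [-0.009, 1.0, -0.0, 0.0]
contact_force: [-0.3, 0.6, -0.0]
opening: 0.65
```

```bash
python3 e.py
```

```text
t 31.2 tcp [0.5084 0.2273 0.22  ] rot [-0.009  1.    -0.     0.   ] F [-0.33  0.62 -0.04] op 0.65
SHIFT [-0.0006 -0.0017 -0.042 ] TURN [-0.    0.    0.03] q [ 0.01  0.76 -0.91  1.77  0.72  0.98  0.39]
```

View pics/hS.png

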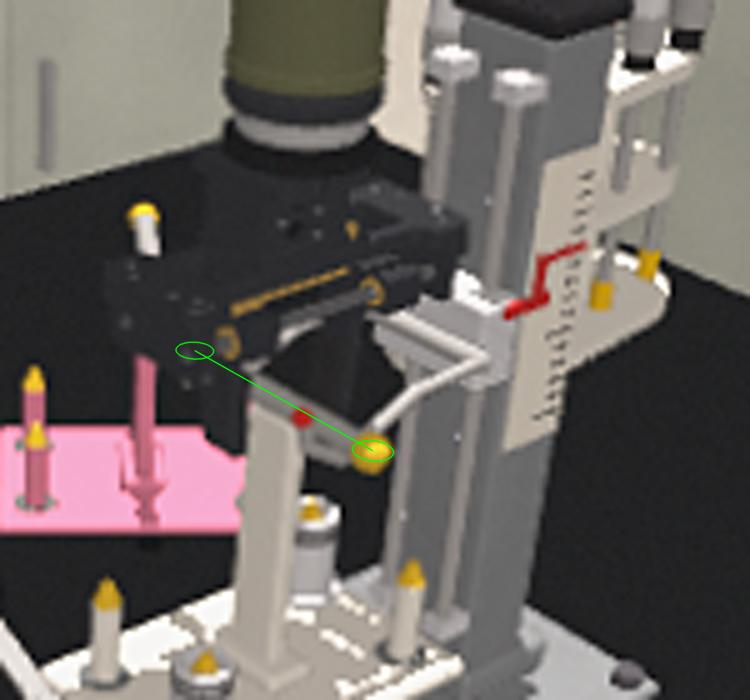

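carry_out:
  commands:
    - [0,0,0,0,0,0]
    - [0,0,0,0,0,0]
    - [0,0,0,0,0,0]
    - [0,0,0,0,0,0]
    - [0,0,0,0,0,0]
    - [0,0,0,0,0,0]
    - [0,0,0,0,0,0]
    - [0,0,0,0,0,0]
    - [0,0,0,0,0,0]
    - [0,0,0,0,0,0]
    - [0,0,0,0,0,0]
    - [0,0,0,0,0,0]

```text
clock: 32.45
tool_pos: [0.5084, 0.2273, 0.22]
eef_rot: [-0.009, 1.0, -0.0, 0.0]
contact_force: [0.4, 0.0, 1.2]
opening: 0.64
```

```bash
cat > f.py <<'E'
from h import *
prev=None
for i in range(8):
    p=r.snapshot("scene");g=p["img"].astype(int)[90:300,290:440]
    if prev is not None: print(round(r.get_state()["clock"],2),"diff>40:",int((abs(g-prev).max(2)>40).sum()),end="; ")
    prev=g
    hs=cv2.cvtColor(p["img"][90:200,380:440],cv2.COLOR_BGR2HSV);m=cv2.inRange(hs,(0,150,90),(6,255,255));ys,xs=np.nonzero(m);print("ptr",xs.mean().round(2)+380,ys.mean().round(2)+90)
cv2.imwrite("pics/w.png",cv2.resize(p['img'][70:300,240:470],None,fx=2.6,fy=2.6))
E
python3 f.py
```

```text
ptr 397.15 146.82
32.55 diff>40: 0; ptr 396.95 147.02
32.6 diff>40: 0; ptr 396.95 147.02
32.65 diff>40: 0; ptr 396.95 147.02
32.7 diff>40: 0; ptr 396.95 147.02
32.75 diff>40: 0; ptr 396.95 147.02
32.8 diff>40: 0; ptr 396.95 147.02
32.85 diff>40: 0; ptr 396.95 147.02
```

View pics/w.png

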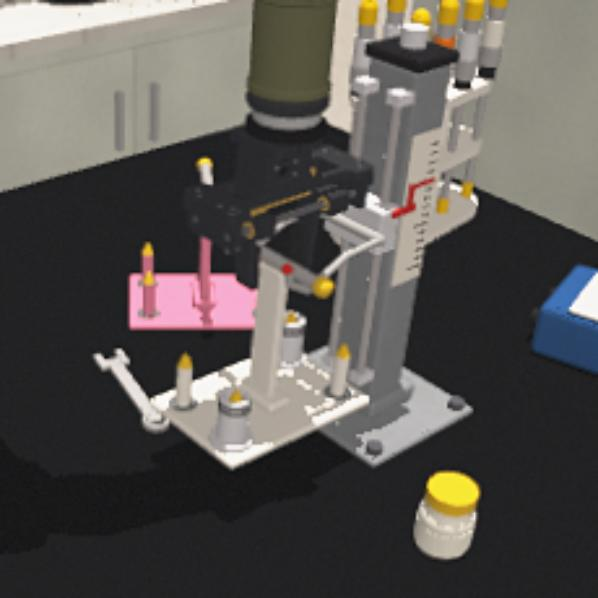

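carry_out:
  commands:
    - [0,0,0,0,0,0]
    - [0,0,0,0,0,0]
    - [0,0,0,0,0,0]
    - [0,0,0,0,0,0]
    - [0,0,0,0,0,0]
    - [0,0,0,0,0,0]
    - [0,0,0,0,0,0]
    - [0,0,0,0,0,0]
    - [0,0,0,0,0,0]
    - [0,0,0,0,0,0]
    - [0,0,0,0,0,0]
    - [0,0,0,0,0,0]

```text
clock: 34.05
tool_pos: [0.5084, 0.2273, 0.22]
eef_rot: [-0.009, 1.0, -0.0, 0.0]
contact_force: [-0.3, 0.3, 1.0]
opening: 0.649
```

carry_out:
  commands:
    - [0,0,0,0,0,0]
    - [0,0,0,0,0,0]
    - [0,0,0,0,0,0]
    - [0,0,0,0,0,0]
    - [0,0,0,0,0,0]
    - [0,0,0,0,0,0]
    - [0,0,0,0,0,0]
    - [0,0,0,0,0,0]
    - [0,0,0,0,0,0]
    - [0,0,0,0,0,0]
    - [0,0,0,0,0,0]
    - [0,0,0,0,0,0]

```text
clock: 35.25
tool_pos: [0.5084, 0.2273, 0.2201]
eef_rot: [-0.009, 1.0, -0.0, 0.0]
contact_force: [0.4, 0.3, -1.0]
opening: 0.648
```

carry_out:
  commands:
    - [0,0,0,0,0,0]
    - [0,0,0,0,0,0]
    - [0,0,0,0,0,0]
    - [0,0,0,0,0,0]
    - [0,0,0,0,0,0]
    - [0,0,0,0,0,0]
    - [0,0,0,0,0,0]
    - [0,0,0,0,0,0]
    - [0,0,0,0,0,0]
    - [0,0,0,0,0,0]
    - [0,0,0,0,0,0]
    - [0,0,0,0,0,0]

```text
clock: 36.45
tool_pos: [0.5084, 0.2274, 0.22]
eef_rot: [-0.009, 1.0, -0.0, 0.0]
contact_force: [-0.3, -0.4, -0.6]
opening: 0.644
```

```bash
python3 f.py|tail -2; python3 e.py; python3 - <<'E'
from h import *
from scipy.optimize import least_squares
# check bar position / level from scene image
p=r.snapshot("scene");hsv=cv2.cvtColor(p["img"],cv2.COLOR_BGR2HSV)
for lo,hi in [((18,120,60),(35,255,255)),((0,150,90),(6,255,255))]:
    k,_,sta,cen=cv2.connectedComponentsWithStats(cv2.inRange(hsv,lo,hi))
    print([(cen[i].round(1).tolist(),int(sta[i,4])) for i in range(1,k) if sta[i,4]>4 and 290<cen[i][0]<385 and 130<cen[i][1]<260])
for n,P in [("ballR",[.509+.067,.2285,.236]),("sp0",[.4685,.153,.125]),("sp1",[.5485,.153,.125]),("sp2",[.4685,.303,.125]),("sp3",[.5485,.303,.125])]:print(n,proj(p,P)[0].round(1))
E
```

```text
36.8 diff>40: 0; ptr 396.95 147.02
36.85 diff>40: 0; ptr 396.95 147.02
t 36.85 tcp [0.5084 0.2273 0.22  ] rot [-0.009  1.    -0.     0.   ] F [-0.44  0.45  0.11] op 0.648
SHIFT [-0.0006 -0.0016 -0.042 ] TURN [-0.01  0.    0.03] q [ 0.01  0.76 -0.91  1.77  0.72  0.98  0.39]
[([318.1, 131.8], 18), ([359.8, 135.4], 5), ([345.4, 148.4], 29), ([364.2, 146.5], 6), ([335.8, 158.1], 11), ([296.2, 165.4], 20), ([296.8, 176.9], 11), ([364.0, 180.2], 57), ([351.5, 192.0], 11), ([371.7, 205.0], 21), ([310.8, 208.4], 29), ([330.1, 222.4], 14)]
[([350.0, 173.0], 9)]
ballR [364.  181.1]
sp0 [311.6 208.6]
sp1 [330.6 222.8]
sp2 [352.9 192.1]
sp3 [372.7 204.5]
```

carry_out:
  commands:
    - [0,0,0,0,0,0]
    - [0,0,0,0,0,0]
    - [0,0,0,0,0,0]
    - [0,0,0,0,0,0]
    - [0,0,0,0,0,0]
    - [0,0,0,0,0,0]
    - [0,0,0,0,0,0]
    - [0,0,0,0,0,0]
    - [0,0,0,0,0,0]
    - [0,0,0,0,0,0]
  fingers: 255
  grip_force: 50

```text
clock: 37.95
tool_pos: [0.5085, 0.2296, 0.2206]
eef_rot: [-0.01, 1.0, 0.002, 0.001]
contact_force: [-0.0, 5.9, -0.7]
opening: 0.136
```

```bash
python3 e.py;python3 - <<'E'
from h import *
p=r.snapshot("scene");print(proj(p,[[.509+.045,.1985,.257]]))
E
```

```text
t 37.95 tcp [0.5085 0.2296 0.2206] rot [-9.7e-03  1.0e+00  2.0e-03  5.0e-04] F [-0.03  5.88 -0.68] op 0.136
SHIFT [-0.0005 -0.0038 -0.0414] TURN [0.23 0.06 0.11] q [ 0.01  0.76 -0.91  1.77  0.72  0.97  0.39]
[[349.57339693 173.39001571]]
```

View pics/hS.png

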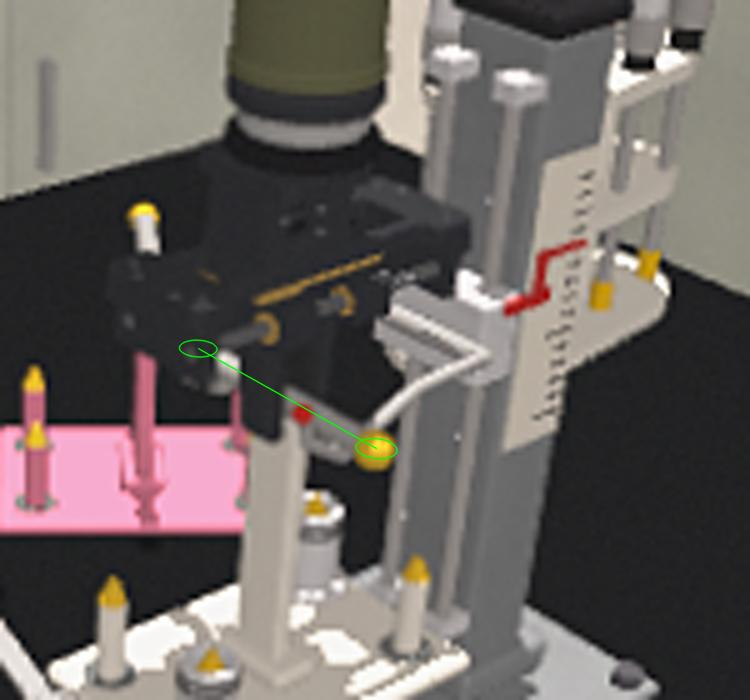

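carry_out:
  commands:
    - [0,0.002,0,0,0,0]
    - [0,0.003,0,0,0,0]
    - [0,0.003,-0.001,0,0,0]
    - [0,0.003,-0.003,0,0,0]
    - [0,0.003,-0.005,0,0,0]
    - [0,0.003,-0.007,0,0,0]
    - [0,0.003,-0.009,0,0,0]
    - [0,0.003,-0.011,0,0,0]
    - [0,0.003,-0.013,0,0,0]
    - [0,0.003,-0.015,0,0,0]
    - [0,0.003,-0.017,0,0,0]
    - [0,0.003,-0.019,0,0,0]

```text
clock: 39.25
tool_pos: [0.5084, 0.2299, 0.239]
eef_rot: [-0.009, 1.0, -0.0, -0.0]
contact_force: [1.2, -0.6, -2.9]
opening: 0.139
```

```bash
python3 e.py
```

```text
t 39.25 tcp [0.5084 0.2299 0.239 ] rot [-8.8e-03  1.0e+00 -4.0e-04 -1.0e-04] F [ 1.23 -0.57 -2.86] op 0.139
SHIFT [-0.0006 -0.0042 -0.023 ] TURN [-0.05 -0.01  0.01] q [ 0.01  0.74 -0.93  1.75  0.69  1.01  0.41]
```

View pics/hS.png

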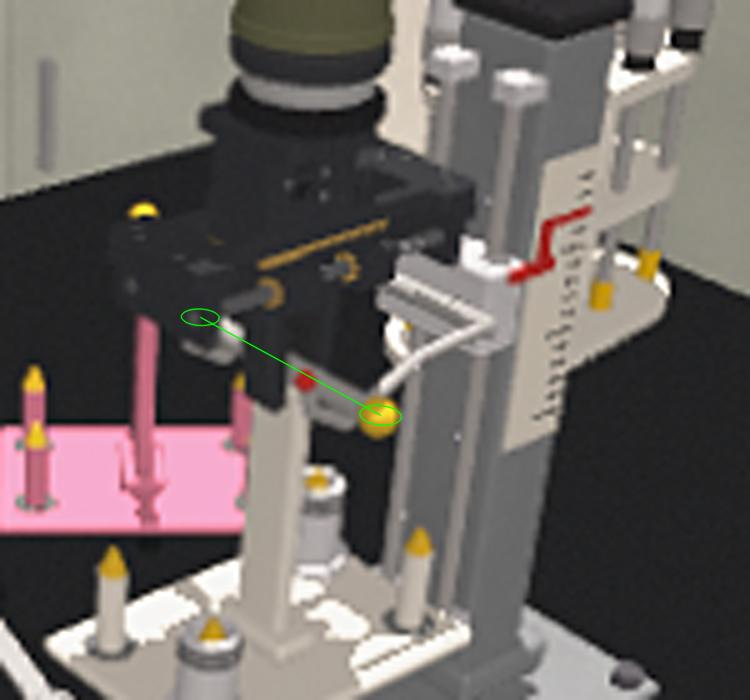

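Hook rising with the lift. Continuing slowly until off, then well over the balls.

carry_out:
  commands:
    - [0,0,-0.002,0,0,0]
    - [0,0,-0.005,0,0,0]
    - [0,0,-0.008,0,0,0]
    - [0,0,-0.011,0,0,0]
    - [0,0,-0.014,0,0,0]
    - [0,0,-0.017,0,0,0]
    - [0,0,-0.02,0,0,0]
    - [0,0,-0.023,0,0,0]
    - [0,0,-0.027,0,0,0]
    - [0,0,-0.032,0,0,0]
    - [0,0,-0.038,0,0,0]
    - [0,0,-0.044,0,0,0]

```text
clock: 40.5
tool_pos: [0.5084, 0.2304, 0.2836]
eef_rot: [-0.009, 1.0, 0.0, 0.0]
contact_force: [0.4, -0.5, -5.5]
opening: 0.133
```

carry_out:
  commands:
    - [0,0,-0.006,0,0,0]
    - [0,0,-0.012,0,0,0]
    - [0,0,-0.018,0,0,0]
    - [0,0,-0.024,0,0,0]
    - [0,0,-0.03,0,0,0]
    - [0,0,-0.03,0,0,0]
    - [0,0,-0.03,0,0,0]

```text
clock: 41.2
tool_pos: [0.5083, 0.2303, 0.313]
eef_rot: [-0.009, 1.0, -0.0, 0.0]
contact_force: [-0.1, -0.1, -6.1]
opening: 0.132
```

```bash
python3 e.py
```

```text
t 41.2 tcp [0.5083 0.2303 0.313 ] rot [-8.9e-03  1.0e+00 -1.0e-04  0.0e+00] F [-0.13 -0.12 -6.07] op 0.132
SHIFT [-0.0006 -0.0046  0.051 ] TURN [-0.01  0.    0.03] q [ 0.05  0.66 -0.99  1.65  0.6   1.16  0.5 ]
```

View pics/hS.png

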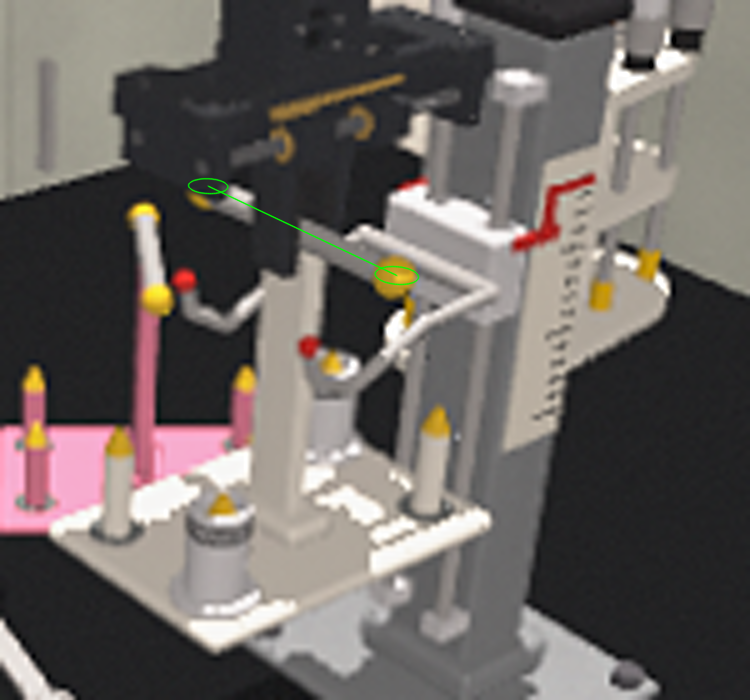

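carry_out:
  commands:
    - [0,-0.01,0,0,0,0]
    - [0,-0.025,0,0,0,0]
    - [0,-0.04,0,0,0,0]
    - [0,-0.055,0,0,0,0]
    - [0,-0.07,0,0,0,0]
    - [0,-0.085,0,0,0,0]
    - [0,-0.1,0,0,0,0]
    - [0,-0.115,0,0,0,0]
    - [0,-0.13,0,0,0,0]
    - [0,-0.14,0,0,0,0]
    - [0,-0.145,0,0,0,0]
    - [0,-0.145,0,0,0,0]

```text
clock: 42.45
tool_pos: [0.511, 0.0845, 0.3129]
eef_rot: [-0.008, 1.0, -0.0, -0.0]
contact_force: [0.3, -0.2, -4.6]
opening: 0.132
```

```bash
python3 - <<'E'
from ov import *
T=r.snapshot("top");S=r.snapshot("scene")
c=np.array([atz(T,q,.035) for q in[(340,177),(413,169),(420,224),(347,233)]]);print(c.round(3).tolist(),c.mean(0).round(4))
yw=np.radians(6);x0,y0=.5085,-.335
def rect(a,b,z):
    P=np.array([[-a,-b],[a,-b],[a,b],[-a,b],[-a,-b]]);return np.c_[P@np.array([[np.cos(yw),np.sin(yw)],[-np.sin(yw),np.cos(yw)]])+[x0,y0],np.full(5,z)]
cv=[(rect(.098,.13,.035),(0,255,0)),(rect(.094,.126,.004),(255,0,255))]
overlay(T,cv,(150,250,310,450),5,"pics/tr.png");overlay(S,cv,(250,390,70,240),4,"pics/tr2.png")
go([x0,y0,.30],96)
E
```

```text
[[0.593, -0.201, 0.035], [0.613, -0.456, 0.035], [0.422, -0.471, 0.035], [0.398, -0.218, 0.035]] [ 0.5064 -0.3365  0.035 ]
t 42.55 tcp [0.5109 0.0861 0.3132] rot [-9.3e-03  1.0e+00  4.0e-04  1.0e-04] F [-0.03  1.3  -5.81] op 0.132
SHIFT [ 0.0103 -0.421   0.0128] TURN [ 0.05  0.02 -4.93] q [ 0.36  0.62 -1.03  1.76  0.59  1.11  0.72]
```

View pics/tr.png

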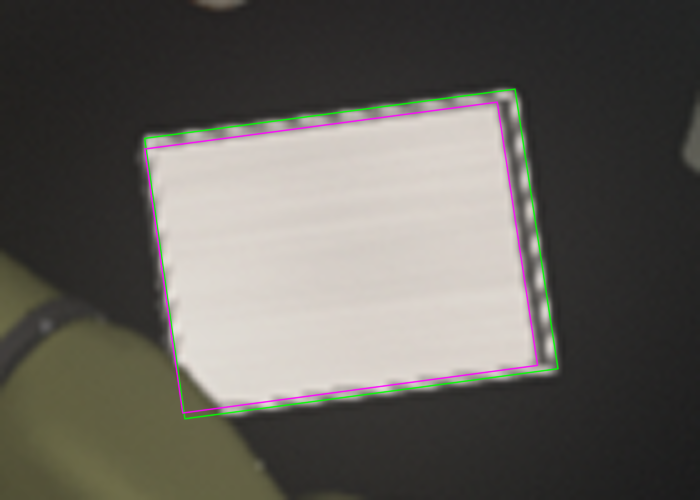

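View pics/tr2.png

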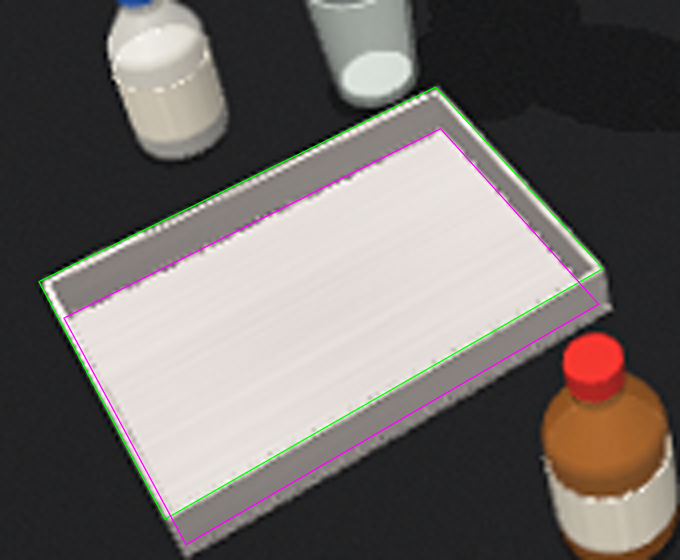

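carry_out:
  commands:
    - [0,-0.01,0,0,0,0]
    - [0,-0.03,0,0,0,0]
    - [0.001,-0.055,0,0,0,0]
    - [0.002,-0.08,0,0,0,-1]
    - [0.003,-0.105,0,0,0,-1]
    - [0.004,-0.13,0,0,0,-2]
    - [0.005,-0.155,0,0,0,-2]
    - [0.005,-0.18,0,0,0,-3]
    - [0.006,-0.205,0,0,0,-3]
    - [0.007,-0.225,0,0,0,-4]
    - [0.007,-0.24,0,0,0,-4.9]
    - [0.007,-0.25,0,0,0,-4.9]

```text
clock: 43.75
tool_pos: [0.5082, -0.1666, 0.3128]
eef_rot: [-0.051, 0.999, -0.0, -0.0]
contact_force: [0.9, 0.2, -4.6]
opening: 0.135
```

```bash
python3 -c "
from h import *
go([.5085,-.335,.28],96)"
```

```text
t 43.75 tcp [ 0.5082 -0.1666  0.3128] rot [-5.090e-02  9.987e-01 -4.000e-04 -3.000e-04] F [ 0.85  0.15 -4.63] op 0.135
SHIFT [ 0.0168 -0.1675  0.0329] TURN [-0.04 -0.03 -0.16] q [ 0.85  0.67 -1.09  1.71  0.64  1.16  1.25]
```

carry_out:
  commands:
    - [0.001,-0.015,0,0,0,0]
    - [0.003,-0.035,0,0,0,0]
    - [0.006,-0.06,0,0,0,0]
    - [0.008,-0.085,0,0,0,0]
    - [0.011,-0.11,0,0,0,0]
    - [0.013,-0.13,0,0,0,0]
    - [0.015,-0.15,0.01,0,0,0]
    - [0.016,-0.162,0.02,0,0,0]
    - [0.017,-0.1675,0.033,0,0,0]
    - [0.017,-0.1675,0.033,0,0,0]
    - [0.017,-0.1675,0.033,0,0,0]
    - [0.017,-0.1675,0.033,0,0,0]

```text
clock: 44.95
tool_pos: [0.5096, -0.3316, 0.2807]
eef_rot: [-0.053, 0.999, 0.0, 0.001]
contact_force: [0.2, 0.8, -5.1]
opening: 0.131
```

```bash
python3 -c "
from h import *
go([.5085,-.335,.165],96)
p=r.snapshot('scene');cv2.imwrite('pics/s20.png',p['img'])"
```

```text
t 44.95 tcp [ 0.5096 -0.3316  0.2807] rot [-5.290e-02  9.986e-01  2.000e-04  7.000e-04] F [ 0.16  0.83 -5.06] op 0.131
SHIFT [ 0.0016 -0.0033  0.1157] TURN [0.02 0.08 0.06] q [ 1.03  0.8  -1.05  1.55  0.72  1.23  1.54]
```

View pics/s20.png

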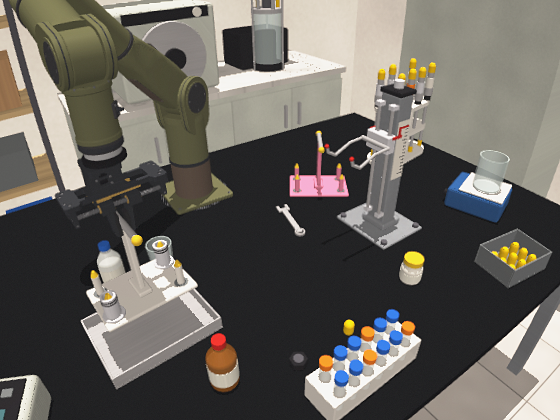

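carry_out:
  commands:
    - [0.001,-0.002,0.01,0,0,0]
    - [0.001,-0.002,0.025,0,0,0]
    - [0.001,-0.002,0.04,0,0,0]
    - [0.001,-0.002,0.055,0,0,0]
    - [0.001,-0.002,0.07,0,0,0]
    - [0.001,-0.002,0.083,0,0,0]
    - [0.001,-0.002,0.093,0,0,0]
    - [0.001,-0.002,0.1,0,0,0]
    - [0.001,-0.002,0.105,0,0,0]
    - [0.001,-0.002,0.108,0,0,0]
    - [0.001,-0.002,0.108,0,0,0]
    - [0.001,-0.002,0.108,0,0,0]

```text
clock: 46.2
tool_pos: [0.5084, -0.3352, 0.1725]
eef_rot: [-0.052, 0.999, -0.0, 0.0]
contact_force: [0.4, -0.4, -5.0]
opening: 0.132
```

```bash
python3 -c "
from h import *
go([.5085,-.335,.159],96)
p=r.snapshot('scene');cv2.imwrite('pics/s21.png',cv2.resize(p['img'][190:390,50:250],None,fx=3,fy=3))"
```

```text
t 46.2 tcp [ 0.5084 -0.3352  0.1725] rot [-5.170e-02  9.987e-01 -2.000e-04  4.000e-04] F [ 0.42 -0.35 -4.96] op 0.132
SHIFT [-0.0001  0.0002  0.0135] TURN [-0.03  0.04 -0.08] q [ 1.    0.92 -0.97  1.66  0.86  1.04  1.43]
```

View pics/s21.png

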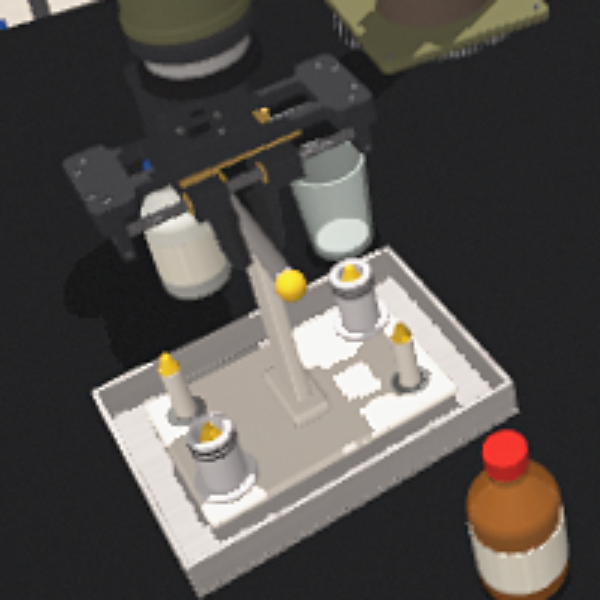

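carry_out:
  commands:
    - [0,0,0.001,0,0,0]
    - [0,0,0.002,0,0,0]
    - [0,0,0.003,0,0,0]
    - [0,0,0.004,0,0,0]
    - [0,0,0.005,0,0,0]
    - [0,0,0.006,0,0,0]
    - [0,0,0.007,0,0,0]
    - [0,0,0.008,0,0,0]
    - [0,0,0.009,0,0,0]
    - [0,0,0.01,0,0,0]
    - [0,0,0.011,0,0,0]
    - [0,0,0.012,0,0,0]

```text
clock: 47.45
tool_pos: [0.508, -0.3358, 0.161]
eef_rot: [-0.051, 0.999, -0.001, -0.0]
contact_force: [-3.8, -0.9, 8.3]
opening: 0.142
```

carry_out:
  commands:
    - [0,0,0.0005,0,0,0]
    - [0,0,0.001,0,0,0]
    - [0,0,0.001,0,0,0]

```text
clock: 47.75
tool_pos: [0.5081, -0.3358, 0.161]
eef_rot: [-0.051, 0.999, -0.001, 0.0]
contact_force: [-4.6, -1.1, 8.2]
opening: 0.136
```

carry_out:
  commands:
    - [0,0,-0.0015,0,0,0]
    - [0,0,-0.0015,0,0,0]
    - [0,0,-0.0015,0,0,0]

```text
clock: 48.05
tool_pos: [0.5082, -0.3358, 0.161]
eef_rot: [-0.051, 0.999, -0.001, 0.0]
contact_force: [-2.3, -1.6, 1.9]
opening: 0.14
```

carry_out:
  commands:
    - [0,0,0,0,0,0]
    - [0,0,0,0,0,0]
    - [0,0,0,0,0,0]
    - [0,0,0,0,0,0]
    - [0,0,0,0,0,0]
    - [0,0,0,0,0,0]
  fingers: 90

```text
clock: 48.65
tool_pos: [0.5081, -0.3351, 0.1605]
eef_rot: [-0.052, 0.999, 0.0, 0.0]
contact_force: [0.1, 0.6, -0.3]
opening: 0.639
```

carry_out:
  commands:
    - [0,0,-0.01,0,0,0]
    - [0,0,-0.03,0,0,0]
    - [0,0,-0.06,0,0,0]
    - [0,0,-0.09,0,0,0]
    - [0,0,-0.12,0,0,0]
    - [0,0,-0.12,0,0,0]
    - [0,0,-0.12,0,0,0]

```text
clock: 49.35
tool_pos: [0.5083, -0.3352, 0.2816]
eef_rot: [-0.052, 0.999, -0.001, 0.001]
contact_force: [0.2, -0.2, 0.2]
opening: 0.651
```

```bash
python3 -c "
from h import *
st()
p=r.snapshot('scene');cv2.imwrite('pics/s22.png',cv2.resize(p['img'][190:390,50:250],None,fx=3,fy=3))
for n in ['scene','top']:
  p=r.snapshot(n)
  for l in ['hook_tips','sleeve0_mid','carrier_foot','carrier_bar']:
    print(n,l,[(np.round(d['xyz'],3).tolist(),round(d['p'],2)) for d in r.spot_point(p,l)])
cv2.imwrite('pics/t22.png',p['img'])
"
```

```text
t 49.35 tcp [ 0.5083 -0.3352  0.2816] rot [-5.170e-02  9.987e-01 -6.000e-04  6.000e-04] F [ 0.25 -0.21  0.17] op 0.651
scene hook_tips [([0.506, 0.194, 0.302], 0.97), ([0.506, -0.337, 0.177], 0.54)]
scene sleeve0_mid [([0.556, -0.405, 0.038], 0.97)]
scene carrier_foot [([0.511, -0.334, 0.008], 0.92), ([0.225, 0.376, 0.003], 0.69)]
scene carrier_bar [([0.509, -0.335, 0.181], 0.97), ([0.22, 0.378, 0.18], 0.76)]
top hook_tips [([0.511, 0.2, 0.296], 0.59)]
top sleeve0_mid [([0.553, -0.406, 0.04], 0.5), ([0.768, -0.105, -0.0], 0.41)]
top carrier_foot [([0.221, 0.375, 0.0], 0.91), ([0.507, -0.335, 0.004], 0.87)]
top carrier_bar [([0.222, 0.37, 0.171], 0.81), ([0.507, -0.335, 0.177], 0.71)]
```

View pics/s22.png

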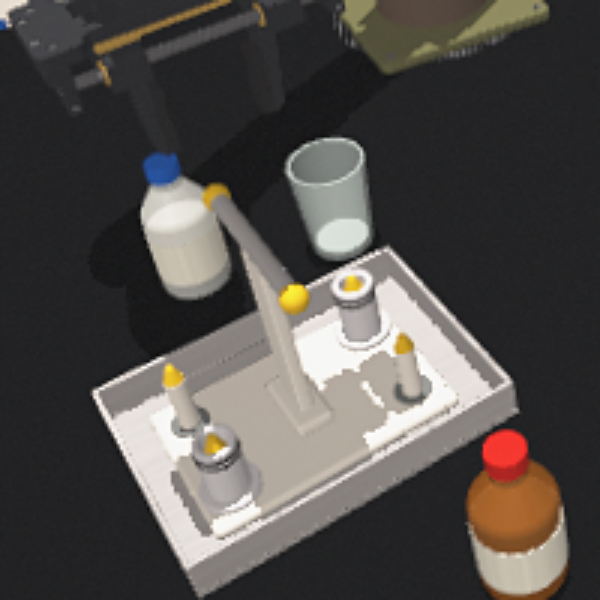

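View pics/t22.png

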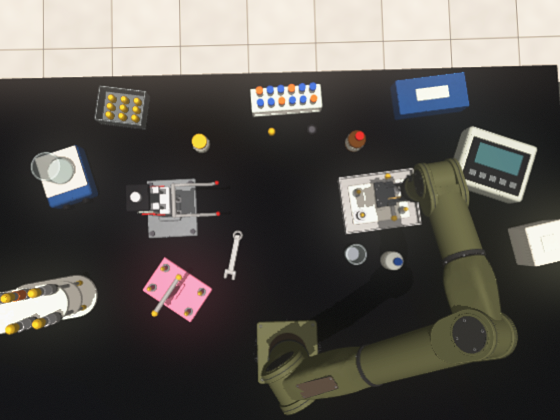

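```bash
python3 - <<'E'
from ov import *
S=r.snapshot("scene");yw=np.radians(6);x0,y0=.5085,-.335
Rz=np.array([[np.cos(yw),np.sin(yw),0],[-np.sin(yw),np.cos(yw),0],[0,0,1]])
W=lambda P:np.array(P)@Rz+[x0,y0,.004]
a,b=.068,.1
cv=[(W([[-a,-b,.01],[a,-b,.01],[a,b,.01],[-a,b,.01],[-a,-b,.01]]),(0,255,0)),(W([[-.067,0,.175],[.067,0,.175]]),(0,0,255))]+[(W([[x,y,.01],[x,y,.07]]),(255,0,0)) for x in(-.04,.04) for y in(-.075,.075)]
overlay(S,cv,(230,390,70,240),4.5,"pics/fin.png")
E
python3 f.py | tail -1
```

```text
50.35 diff>40: 0; ptr 399.75 132.57
```

View pics/fin.png

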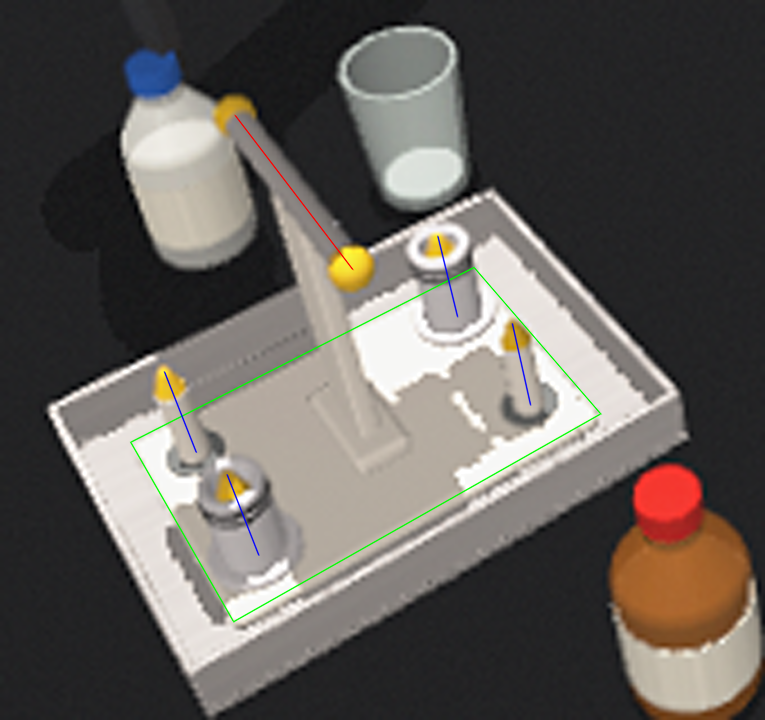

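The carrier is flat: plate, spindles and bar coincide with the flat model. The pointer is back at (399.8,132.6), from (399.7,132.7) at the start. Handing in.

```bash
python3 -c "
from h import *
print(r.finish_job())"
```

```text
the job is handed in; nothing more can be done
None
```

The job is done and handed in at about 50 s. The report gives no verdict, so what follows is from my own checks.

- **Sleeves:** Only two were on the bench. I put them fully home on diagonal spindles 1 and 2. The second had been knocked about 4 cm aside, so I measured it again before gripping it.
- **Scale:** I hung the white carrier in both hooks, lowering it at about 20 mm/s, and let go. The pointer did not move between pictures over more than 4 s. The hanging spindles and bar were within about 1 px of a level carrier.
- **Re-grip:** When I gripped the bar again to lift it off, there was a brief 6 N sideways push. I relieved it before lifting.
- **Tray:** Setting the carrier down pressed it on the tray floor with about 8 N net, which I eased before opening the gripper. In the last pictures the carrier stands flat and about central in the tray with both sleeves home. The pointer is back at its unloaded place and the gripper is clear above.
- **Bystanders:** In the last pictures they appear to be where they were at the start.

No final check failed or disagreed.

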